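# Pull-prove the lens carriers and quarantine the failures

## Task

Swing the hasp off the clear box's lid and open it. Turn every objective-lens carrier in the stand so that its pointer faces the mark line in front of it, then prove that it holds by pulling it straight up with slowly rising force to about 12 newtons (never above 15) and leave each one that holds seated where it is, pointer on the mark, on its sleeve which the pull has raised. Put every carrier that pulls out, and the failed one lying on the bench, in the box; once all of these are inside, shut the lid and swing the hasp back over its tongue. Leave the other things on the bench alone.

Things in the scene. Friction and masses are not known exactly. Their poses are not given: they have to be found in the camera images.
- stand: white stand, fixed, 96 x 316 x 46 mm, origin under its centre; stations at y -120, -40, 40, 120 mm, mark line on the -x side. Carrier flange rests on a sleeve, top 50 mm up, slot along x. 4 mm of play, then the sleeve starts up at a 9 N pull, +0.5 N per mm (12 N: 6 mm; stop at 16 mm) and stays up as a witness, the carrier on it. Weight of the carrier adds to force readings
- car_a: steel lens carrier, 68 mm tall, 0.13 kg: flange 44 mm wide, 18 thick; upright black grip tab on it, 44 (along x) x 10 (y) mm, 18 to 48 mm above the origin; stem 11 mm thick, 20 mm down. Origin: on the axis at the flange underside; z to the tab, pointer along -x. Seated in some station, or absent. Whether it holds shows only on pulling
- car_a_tip (a point): tip of that carrier's pointer nib, 34 mm from its axis, 13.5 mm above its origin; starts 0.5 to 1.35 rad off the mark, either side; on the mark it points along the stand's -x. A sound carrier has a foot bar (32 mm, along y) that bears under the sleeve, and slips through the slot only at 90 degrees off the mark; a failed one has lost it and lifts out freely
- car_b: steel lens carrier, 68 mm tall, 0.13 kg: flange 44 mm wide, 18 thick; upright black grip tab on it, 44 (along x) x 10 (y) mm, 18 to 48 mm above the origin; stem 11 mm thick, 20 mm down. Origin: on the axis at the flange underside; z to the tab, pointer along -x. Seated in some station, or absent. Whether it holds shows only on pulling
- car_b_tip (a point): tip of that carrier's pointer nib, 34 mm from its axis, 13.5 mm above its origin; starts 0.5 to 1.35 rad off the mark, either side; on the mark it points along the stand's -x. A sound carrier has a foot bar (32 mm, along y) that bears under the sleeve, and slips through the slot only at 90 degrees off the mark; a failed one has lost it and lifts out freely
- car_c: steel lens carrier, 68 mm tall, 0.13 kg: flange 44 mm wide, 18 thick; upright black grip tab on it, 44 (along x) x 10 (y) mm, 18 to 48 mm above the origin; stem 11 mm thick, 20 mm down. Origin: on the axis at the flange underside; z to the tab, pointer along -x. Seated in some station, or absent. Whether it holds shows only on pulling
- car_c_tip (a point): tip of that carrier's pointer nib, 34 mm from its axis, 13.5 mm above its origin; starts 0.5 to 1.35 rad off the mark, either side; on the mark it points along the stand's -x. A sound carrier has a foot bar (32 mm, along y) that bears under the sleeve, and slips through the slot only at 90 degrees off the mark; a failed one has lost it and lifts out freely
- car_d: steel lens carrier, 68 mm tall, 0.13 kg: flange 44 mm wide, 18 thick; upright black grip tab on it, 44 (along x) x 10 (y) mm, 18 to 48 mm above the origin; stem 11 mm thick, 20 mm down. Origin: on the axis at the flange underside; z to the tab, pointer along -x. Seated in some station, or absent. Whether it holds shows only on pulling
- car_d_tip (a point): tip of that carrier's pointer nib, 34 mm from its axis, 13.5 mm above its origin; starts 0.5 to 1.35 rad off the mark, either side; on the mark it points along the stand's -x. A sound carrier has a foot bar (32 mm, along y) that bears under the sleeve, and slips through the slot only at 90 degrees off the mark; a failed one has lost it and lifts out freely
- car_e: steel lens carrier, 68 mm tall, 0.13 kg: flange 44 mm wide, 18 thick; upright black grip tab on it, 44 (along x) x 10 (y) mm, 18 to 48 mm above the origin; stem 11 mm thick, 20 mm down. Origin: on the axis at the flange underside; z to the tab, pointer along -x. It has failed already (no foot bar) and lies on its side on the bench, axis 22 mm up
- qbox: clear plastic quarantine box fixed to the bench, 155 (x) x 210 (y) x 100 mm high, walls and floor 5 mm, open on top while its lid is up; origin under its centre, front with the hasp on its -x side, turned to the robot's left (world +y); lid hinged on the +x rim
- lid (a joint): grey lid, 216 x 159 x 6 mm, 0 shut, 1.5 upright, starts shut; free hinge: lifted past upright (1.6) it leans back on a stop at 1.75, pushed forward past upright (below 1.5) it falls shut by itself; a tongue 26 wide (box y -5 to 21 mm), 34 long, 6 mm thick juts from its front edge as the catch and can be pinched by its sides
- lid_hinge (a point): middle of the lid's hinge line on the box's back rim, 100 mm above the bench; hinge axis along the box's y
- lid_edge (a point): middle of the lid's free edge (root of the tongue), 155 mm from the hinge, in the middle of its thickness
- hasp (a joint): green swing hasp: flat arm 85 x 14 x 6 mm that swings level about an upright pivot at the box front; 0 = lying along the box front over the lid's tongue (at a stop), pointing along the box's -y; about 1.57 = pointing straight out from the front (box -x); limit 2.0; stiff enough (0.05 N m) to stay where left; starts over the tongue
- hasp_pivot (a point): hasp pivot, at the underside of the arm, 108 mm above the bench, 18 mm out from the box front
- hasp_post (a point): top centre of the round finger post on the hasp arm, 14 mm thick, 36 mm tall, 62 mm from the pivot axis
- glue: bystander, leave alone: white bottle 56 mm wide, 150 tall; origin centre of underside
- jar: bystander, leave alone: amber jar 48 mm wide, 60 tall; origin centre of underside
- slidebox: bystander, leave alone: blue slide box 80 x 60 x 26 mm; origin centre of underside
- driver: bystander, leave alone: screwdriver 160 mm long; origin centre of underside (for the lying screwdriver: in its middle)
- mouse: bystander, leave alone: round blue computer mouse 62 mm wide; origin centre of underside
- dish: bystander, leave alone: glass dish 90 mm wide, 14 mm tall; origin centre of underside
- gloves: bystander, leave alone: glove carton 100 x 200 x 80 mm; origin centre of underside

How it is judged:
By the outcome, as a careful person would: the job done as asked, in the order asked, and still so for the second after the job is handed in, with the robot touching nothing.
Of car_a, car_b, car_c, car_d only 2 to 4 are there at a start; the rules pass over those that are not, and their reading is None.
At some moment in a run one of car_e may be knocked a few centimetres aside while the robot is not near it.
Once in a run the grip may slacken for a moment while it holds something.
It also fails if it takes over 210 s, if anything falls off the work surface, if the arm or the gripper's body presses on something with over 40 N, if the wrist force passes 120 N, or if a joint passes its speed limit or range.

## Robot

A 6-joint arm with a two-finger parallel gripper is mounted at the origin on the work surface. World frame = base frame: x ahead of the robot, y to its left, z up, the work surface at z = 0. Lengths are in m, angles in rad, forces in N, time in s.
With the tool pointing down it reaches from about 0.25 to 0.85 m from the base axis. Payload 12.5 kg.
Tool frame: the origin (TCP) lies at the very end of the fingers, on their centre line; the grasp point (between the pads) lies 19 mm behind it; z points along the fingers, y is the line along which they close (so a half turn about z gives the same grasp; the last joint's range is limited). The gripper opens to 93 mm and grips with 3 to 60 N. Pads are 15 mm wide; open, the fingers measure 128 mm over their backs; the gripper's body (75 mm by 188 mm) begins 65 mm behind the grasp point.
Start: joints at [1.058, 0.351, 1.652, -0, 1.139, -0.085], TCP at [0.228, 0.5, 0.219] pointing down, gripper open.
Joint ranges: [-2.75, 2.75], [-0.79, 2.1], [0.01, 2.65], [-1.57, 4.71], [0.07, 3.14], [-2.87, 2.87]. Speed limits (rad/s): [2.22, 2.22, 2.79, 3.14, 3.14, 3.14].

## Interface

Orientations are given as a unit quaternion [x, y, z, w].
In Python, from rig import robot gives the robot as it stands.
- The arm moves only by the tool move_arm, never from a script. Its argument "increments" is one flat list of numbers, 6 for each row, row after row: the shift along the tool's x, y, z in m, then the turn, a rotation vector about the tool's x, y, z in rad. In form: [x, y, z, ax, ay, az, x, y, z, ax, ay, az, ...]. A call has exactly 8 rows; each row is the pose to reach, as a shift and turn from the pose commanded when the call began, along the tool's axes at that moment; what a row does not reach only later rows make up. A row lasts 1/12 s, in which the tool goes at most 41.7 mm and 7.16 degrees, less where a joint would pass 70% of its speed; a pose out of reach is approached as far as the arm can. A call with a gripper value outside its range is refused whole. "jaw" is the closure, from -1 (fully open) to 1 (shut), so that 0 is half open, set as the call begins (left out, the last holds). The fingers move at their own pace and stop on an object; "grip_force" is the grip in N (left out, the last holds). Time passes only in rows, so rows that repeat a pose let the fingers close, or fill a call up. It gives the time, the measured TCP pose, the force, the opening and the grip force at its end, in the units of the state.
- robot.read_state(): the state, without advancing time (a new reading comes with each control period).
- robot.read_camera(name): name is "side" or "top"; returns a dict with "pixels" (400x640x3 uint8, blue, green, red), "depth" (400x640 float32, m along the optical axis (not along the pixel's ray), 0 where there is no reading), "vertical_fov" (degrees; the focal length in pixels is half the picture's height over the tangent of half this angle, whatever the lens; pixels are square), "cx", "cy" (the principal point, pixels), "k1" (the pictures are not rectified: a ray, as slopes to the right and down, at radius r is drawn at 1 + k1 r^2 times it, then the intrinsics apply), "origin" and "rotation" of the camera in the world. Camera axes: x right, y down, z forward; pixel columns grow to the right and rows downward; lengths in m; the calibration is good to about 2 mm. A picture is of the moment at which its call begins.
- robot.finish_job(): hands the job in; it is judged then, once.
The state is a dict: "t": time; "joint_pos": joint angles; "qvel": joint speeds; "joint_efforts": joint torques, N m; "ee_pos": TCP position; "tool_rot": TCP orientation; "contact_force": force on the tool from outside, world axes, zero at the start; "torque": the same for the moment, N m; "width": opening from 0.0 (shut) to 1.0 (fully open); "grasp_force": force on a finger pad.
Only numpy, scipy, OpenCV 4.12 (cv2) and the standard library are available. Lean on these libraries where they do the work, as an engineer would, in place of code of your own. Each camera call takes 0.05 s, during which the arm holds its last target. There are 200 camera calls.

## Working session

There is one attempt and no reset: what is moved stays moved. The work goes in short steps, Python scripts to look and compute and a tool call to move; the robot and the scene stay as the last step left them, time stands still between calls to the robot, and variables do not carry over. Pictures are saved under pics/ and viewed, at most 14 in all, crops included, and the job is handed in when it is done.

Besides the shell and the picture viewer there is one more tool, called by a JSON object that holds its "api" and its "payload". move_arm: Moves the arm, as the interface text tells. Its arguments: {"type":"object","properties":{"increments":{"type":"array","items":{"type":"number"}},"jaw":{"type":"number"},"grip_force":{"type":"number"}},"required":["increments"]}

```bash
ls; mkdir -p pics; cat > h.py <<'E'
import numpy as np, cv2, pickle
from rig import robot
def cam(n, f=None):
    c=robot.read_camera(n)
    if f: cv2.imwrite('pics/'+f,c['pixels'])
    pickle.dump(c,open(f'{n}.pkl','wb')); return c
def load(n): return pickle.load(open(f'{n}.pkl','rb'))
def ray(c,u,v):
    f=c['pixels'].shape[0]/2/np.tan(np.radians(c['vertical_fov'])/2)
    d=np.array([(u-c['cx'])/f,(v-c['cy'])/f]); s=d.copy()
    for _ in range(20): s=d/(1+c['k1']*(s@s))
    return np.array([s[0],s[1],1.])
def onplane(c,u,v,z):
    r=np.array(c['rotation']).reshape(3,3)@ray(c,u,v); o=np.array(c['origin']); return o+r*(z-o[2])/r[2]
def pt(c,u,v):
    return np.array(c['origin'])+np.array(c['rotation']).reshape(3,3)@ray(c,u,v)*c['depth'][int(v),int(u)]
E
python3 - <<'E'
from h import *
for n in('top','side'):
    c=cam(n,n+'0.png'); print(n,c['origin'],np.round(c['rotation'],3).tolist(),c['vertical_fov'],c['k1'],c['cx'],c['cy'])
s=robot.read_state(); print(s)
E
```

```text
pics
top [0.32013868 0.02158348 1.19984163] [0.706, -0.703, 0.057, -0.064] 52.53969100817188 -0.050887630929636815 324.29259603305445 194.74543536217405
side [-0.27905188 -0.73618413  1.09492434] [0.838, -0.361, 0.151, -0.38] 42.240630818994724 -0.11186032804144783 323.3878461445977 206.2301284494924
{'t': 0.1, 'joint_pos': array([ 1.05843758e+00,  3.51157450e-01,  1.65234082e+00,  2.00884934e-06,
        1.13910024e+00, -8.46250206e-02]), 'qvel': array([ 0.00010738, -0.00179728, -0.00101889,  0.00126933,  0.00026102,
        0.0001109 ]), 'joint_efforts': array([ 2.91311619e-05, -4.98027098e+01, -2.85708028e+01,  7.00658932e-02,
        2.38913839e-02, -8.39440645e-06]), 'ee_pos': array([0.2279861 , 0.50019136, 0.21817623]), 'tool_rot': array([ 2.12240629e-01,  9.77217306e-01, -4.80420551e-04, -1.48772263e-04]), 'contact_force': array([-0.41552986, -0.26751844, -0.04013272]), 'torque': array([-0.02497806, -0.00294153,  0.05668252]), 'grasp_force': 0.0, 'width': 0.9995053529175213}
```

View pics/top0.png

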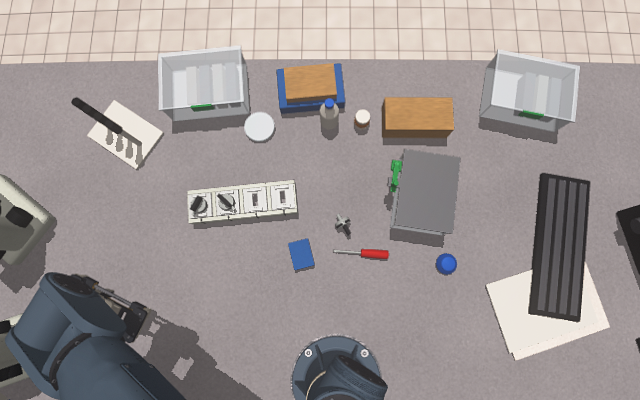

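View pics/side0.png

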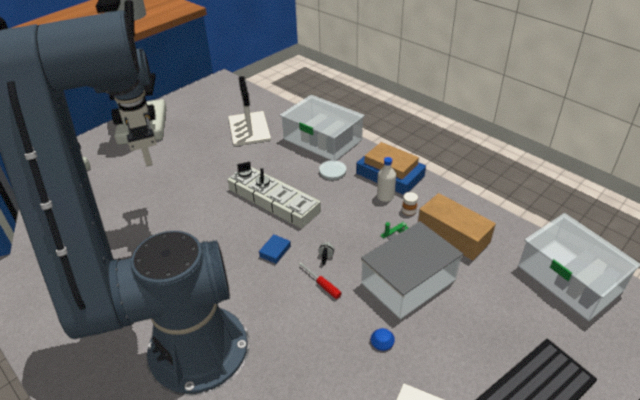

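The top view shows two carriers in the stand at (199,205) and (227,203), with stations (255,199) and (283,196) empty. car_e is at (343,223), the lid at (428,192) and the green hasp at (396,175). The calibration rotation is a quaternion, so I'll fix that.

```bash
sed -i "s/np.array(c\['rotation'\]).reshape(3,3)/Rotation.from_quat(c['rotation']).as_matrix()/; 1a from scipy.spatial.transform import Rotation" h.py
python3 - <<'E'
from h import *
c=load('top'); p=c['pixels']
a=cv2.resize(p[170:240,180:305],None,fx=6,fy=6,interpolation=cv2.INTER_CUBIC)
b=cv2.resize(p[145:250,325:465],None,fx=5,fy=5,interpolation=cv2.INTER_CUBIC)
cv2.imwrite('pics/a.png',a);cv2.imwrite('pics/b.png',b)
for n,u,v in [('lid1',402,152),('lid2',460,155),('lid3',397,226),('lid4',451,234),('lidc',428,192),('st1',189,190),('st2',297,181),('st3',299,212),('car e',343,223),('stTop',270,200)]:
    print(n,np.round(pt(c,u,v),3))
s=load('side')
for n,u,v in [('lidc',410,258),('st',290,195)]: print(n,np.round(pt(s,u,v),3))
E
```

```text
lid1 [ 0.661 -0.203  0.004]
lid2 [ 0.653 -0.381  0.003]
lid3 [ 0.431 -0.174  0.048]
lid4 [ 0.412 -0.341  0.002]
lidc [ 0.519 -0.251  0.108]
st1 [0.534 0.429 0.047]
st2 [0.57  0.117 0.003]
st3 [ 0.477  0.109 -0.001]
car e [ 0.438 -0.02   0.06 ]
stTop [0.505 0.19  0.048]
lidc [ 0.514 -0.254  0.104]
st [0.514 0.203 0.055]
```

View pics/a.png

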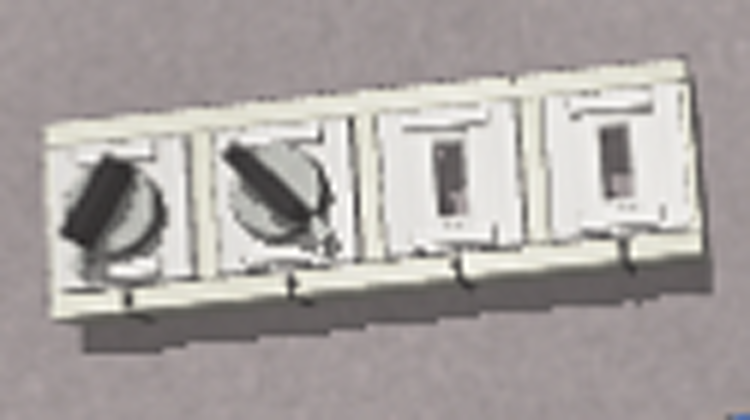

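View pics/b.png

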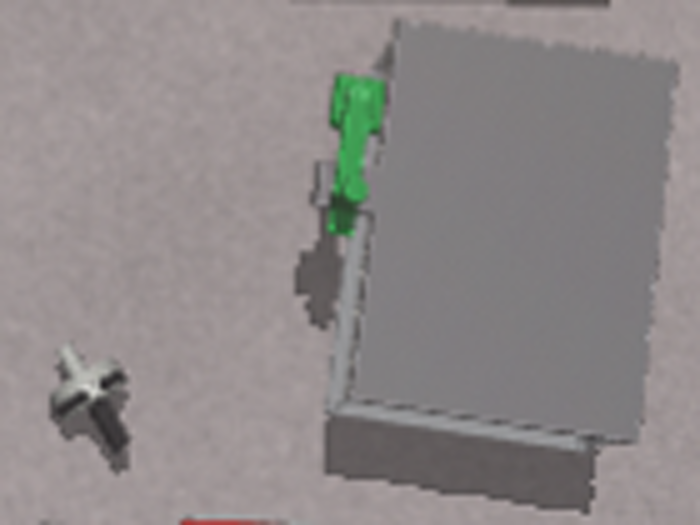

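Crop a shows the carrier tabs at (100,200) and (268,182), with nibs at (92,262) and (330,240). In crop b car_e lies with its tab on edge at (110,425) and its nib up. The hasp post is at about (350,190), the pivot at about (355,95) and the tongue at (322,185).

```bash
cat >> h.py <<'E'
def cloud(c):
    h,w=c['depth'].shape; f=h/2/np.tan(np.radians(c['vertical_fov'])/2)
    U,V=np.meshgrid(np.arange(w),np.arange(h)); d=np.stack([(U-c['cx'])/f,(V-c['cy'])/f],-1); s=d.copy()
    for _ in range(15): s=d/(1+c['k1']*(s**2).sum(-1,keepdims=True))
    r=np.dstack([s,np.ones((h,w))])
    return np.array(c['origin'])+(r*c['depth'][...,None])@Rotation.from_quat(c['rotation']).as_matrix().T
def rect(P):
    (a,b),(w,h),t=cv2.minAreaRect((P[:,:2]*1000).astype(np.float32)); return np.round([a,b,w,h,t],1)
def go(xyz,yaw=None,tilt=None):
    s=robot.read_state(); R=Rotation.from_quat(s['tool_rot']); d=R.inv().apply(np.array(xyz)-s['ee_pos'])
    out=np.zeros(6); out[:3]=d
    if yaw is not None: # world dir (rad) of tool y, tool down
        best=None
        for k in(0,np.pi):
            a=yaw+k; T=Rotation.from_matrix(np.array([[np.sin(a),np.cos(a),0],[-np.cos(a),np.sin(a),0],[0,0,-1]]))
            v=(R.inv()*T).as_rotvec()
            if best is None or np.linalg.norm(v)<np.linalg.norm(best): best=v
        out[3:]=best
    return np.round(out,4).tolist()
E
python3 - <<'E'
from h import *
c=load('top');p=c['pixels'].astype(int); 
for n in('top','side'):
    c=load(n);p=c['pixels'].astype(int);P=cloud(c);z=P[...,2];x=P[...,0];y=P[...,1];b,g,r=p[...,0],p[...,1],p[...,2]
    print(n)
    m=(z>.096)&(z<.116)&(y<-.14)&(y>-.4)&(x>.38)&(x<.68)&(abs(g-r)<20)
    print('lid',rect(P[m]),m.sum(),np.median(z[m]))
    S=(y>.08)&(y<.48)&(x>.4)&(x<.62)
    m=S&(z>.041)&(z<.06); print('stand',rect(P[m]),np.median(z[m]))
    m=S&(z>.08)&(r<80)
    k,l,st,ce=cv2.connectedComponentsWithStats(m.astype(np.uint8))
    for i in range(1,k):
        if st[i,4]>8: q=P[l==i]; print('tab',rect(q),np.median(q[:,2]),st[i,4],np.round(ce[i]))
    G=(g>1.4*r)&(g>1.4*b)&(y<-.1)&(y>-.25)&(x>.4)&(x<.7)
    print('hasp all',rect(P[G&(z>.095)]), G.sum())
    for lo,hi in((.1,.12),(.13,.16)):
        m=G&(z>lo)&(z<hi)
        if m.sum()>3: print('hasp',lo,rect(P[m]),m.sum(),np.round(P[m].mean(0),3))
    m=(z>.012)&(z<.07)&(x>.36)&(x<.5)&(y>-.1)&(y<.06)
    print('e',rect(P[m]),m.sum()); mm=m&(r<70); print('e dark',rect(P[mm]),mm.sum(),np.round(P[mm].mean(0),3))
    mm=m&(z>.046); print('nib',np.round(P[mm].mean(0),3),mm.sum())
E
```

```text
top
lid [ 527.4 -235.8  191.   217.7   81.2] 4506 0.10633884321513543
stand [502.6 273.7  97.1 315.9   6. ] 0.04843325110839558
tab [496.8 312.8  39.4   9.6  48.9] 0.09743336413768611 54 [224. 201.]
tab [488.9 393.3  10.6  40.7  68. ] 0.09524093776327058 65 [195. 203.]
hasp all [ 565.4 -161.5   26.4   92.9   79. ] 207
hasp 0.1 [ 560.9 -163.1   19.1   84.4   80.5] 124 [ 0.567 -0.161  0.114]
hasp 0.13 [ 536.6 -155.9   11.4   10.3   40.2] 25 [ 0.536 -0.155  0.147]
e [414.3 -47.3 104.4 107.   89.9] 232
e dark [429.3 -20.6  34.4  40.8  88.9] 52 [ 0.428 -0.026  0.039]
nib [ 0.437 -0.022  0.052] 18
side
lid [ 526.7 -237.8  191.5  221.5   81.6] 3863 0.10486205798719472
stand [500.4 270.9 102.  319.3   5.9] 0.04733816634178356
tab [486.1 389.6  19.4  39.   63.4] 0.0903898194678775 68 [243. 165.]
tab [496.5 311.2  42.5   9.1  46.6] 0.09368304340303646 31 [262. 175.]
hasp all [ 562.6 -161.3   18.1   88.6   78.5] 174
hasp 0.1 [ 558.1 -161.3   18.2   79.7   80.6] 110 [ 0.561 -0.163  0.112]
hasp 0.13 [ 536.1 -158.2   15.9   10.7   14. ] 30 [ 0.534 -0.159  0.143]
e [414.3 -46.3  98.6 108.   89.4] 218
e dark [427.4 -37.6  38.9  28.6  43.9] 69 [ 0.42  -0.035  0.033]
nib [ 0.438 -0.023  0.051] 12
```

Station +40 mm holds a carrier at about (.497,.313) with its pointer 43° off. Station +120 mm holds one at about (.489,.393), about −29° off. Both match the 6° stand yaw. The box's outward front direction is 81.2°, and the post is at (.536,-.157), 18 mm out as specified. Next I move to the hasp.

```bash
python3 -c "
from h import *
print(go([.4,.13,.219],np.radians(28)))
print(go([.536,-.157,.219],np.radians(-8.8)))"
```

```text
Traceback (most recent call last):
  File "h.py", line 32, in go
    a=yaw+k; T=Rotation.from_matrix(np.array([[np.sin(a),np.cos(a),0],[-np.cos(a),np.sin(a),0],[0,0,-1]]))
               ~~~~~~~~~~~~~~~~~~~~^^^^^^^^^^^^^^^^^^^^^^^^^^^^^^^^^^^^^^^^^^^^^^^^^^^^^^^^^^^^^^^^^^^^^^^
  File "scipy/spatial/transform/_rotation.pyx", line 1143, in scipy.spatial.transform._rotation.Rotation.from_matrix
ValueError: Non-positive determinant (left-handed or null coordinate frame) in rotation matrix 0: [[ 0.46947156  0.88294759  0.        ]
 [-0.88294759  0.46947156  0.        ]
 [ 0.          0.         -1.        ]].
```

```bash
sed -i 's/\[\[np.sin(a),np.cos(a),0\],\[-np.cos(a),np.sin(a),0\]/[[-np.sin(a),np.cos(a),0],[np.cos(a),np.sin(a),0]/' h.py; python3 -c "
from h import *
print(go([.4,.13,.219],np.radians(28)))
print(go([.536,-.157,.219],np.radians(-8.8)))"
```

```text
[-0.3101, -0.2655, -0.0006, -0.001, 0.0002, 0.6544]
[-0.5529, -0.4702, -0.0004, -0.0009, 0.0006, 1.2967]
```

{"api": "move_arm", "payload": {"increments": [-0.25,-0.212,0,0,0,0.6,-0.25,-0.212,0,0,0,0.6,-0.25,-0.212,0,0,0,0.6,-0.25,-0.212,0,0,0,0.6,-0.25,-0.212,0,0,0,0.6,-0.25,-0.212,0,0,0,0.6,-0.25,-0.212,0,0,0,0.6,-0.25,-0.212,0,0,0,0.6], "jaw": 0.3, "grip_force": 10}}

```text
t: 0.77
ee_pos: [0.368, 0.2016, 0.2186]
tool_rot: [0.492, 0.871, -0.0, 0.0]
contact_force: [1.1, 1.0, -0.6]
width: 0.477
grasp_force: 0.0
```

{"api": "move_arm", "payload": {"increments": [-0.28,-0.03,0,0,0,0.7,-0.28,-0.03,0,0,0,0.7,-0.28,-0.03,0,0,0,0.7,-0.28,-0.03,0,0,0,0.7,-0.28,-0.03,0,0,0,0.7,-0.28,-0.03,0,0,0,0.7,-0.28,-0.03,0,0,0,0.7,-0.28,-0.03,0,0,0,0.7]}}

```text
t: 1.43
ee_pos: [0.4883, -0.0557, 0.2183]
tool_rot: [0.762, 0.648, -0.0, 0.0]
contact_force: [0.4, 0.0, 0.8]
width: 0.348
grasp_force: 0.0
```

```bash
python3 -c "
from h import *
print(robot.read_state()['ee_pos'],go([.536,-.157,.219],np.radians(-8.8)),robot.read_state()['width'])"
```

```text
[ 0.48825851 -0.05571077  0.21830533] [-0.0923, 0.0634, -0.0006, 0.0006, 0.0008, -0.0075] 0.3483452089039235
```

{"api": "move_arm", "payload": {"increments": [-0.0923,0.0634,0,0,0,-0.0075,-0.0923,0.0634,0,0,0,-0.0075,-0.0923,0.0634,0,0,0,-0.0075,-0.0923,0.0634,0.02,0,0,-0.0075,-0.0923,0.0634,0.04,0,0,-0.0075,-0.0923,0.0634,0.06,0,0,-0.0075,-0.0923,0.0634,0.08,0,0,-0.0075,-0.0923,0.0634,0.092,0,0,-0.0075]}}

```text
t: 2.1
ee_pos: [0.5338, -0.1517, 0.1244]
tool_rot: [0.758, 0.652, -0.001, -0.001]
contact_force: [0.5, -0.4, -1.2]
width: 0.348
grasp_force: 0.0
```

{"api": "move_arm", "payload": {"increments": [0,0,0,0,0,0,0,0,0,0,0,0,0,0,0,0,0,0,0,0,0,0,0,0,0,0,0,0,0,0,0,0,0,0,0,0,0,0,0,0,0,0,0,0,0,0,0,0], "jaw": 1, "grip_force": 8}}

```text
t: 2.77
ee_pos: [0.5379, -0.153, 0.1279]
tool_rot: [0.758, 0.652, 0.002, 0.003]
contact_force: [15.8, -1.5, -12.1]
width: 0.157
grasp_force: 8.0
```

```bash
python3 -c "
from h import *
s=robot.read_state();print(s['ee_pos'],s['contact_force'],go([.536,-.157,.125],np.radians(-8.8)),s['width']*93,s['grasp_force'])
c=cam('top'); P=cloud(c);p=c['pixels'].astype(int);cv2.imwrite('pics/c.png',cv2.resize(c['pixels'][140:250,320:470],None,fx=5,fy=5))"
```

```text
[ 0.53790963 -0.15301247  0.12793762] [ 15.81120706  -1.50039859 -12.12604949] [-0.0042, -0.0013, 0.0029, 0.008, 0.0008, 0.004] 14.624422715449242 7.999057173728943
```

{"api": "move_arm", "payload": {"increments": [0.0123,0.005,0,0,0,0,0.0241,0.009,0,0,0,0,0.035,0.015,0,0,0,0,0.0445,0.023,0,0,0,0,0.0522,0.0325,0,0,0,0,0.0578,0.0435,0,0,0,0,0.0611,0.0555,0,0,0,0,0.0618,0.071,0,0,0,0]}}

```text
t: 3.48
ee_pos: [0.6141, -0.1001, 0.1274]
tool_rot: [0.758, 0.653, -0.0, -0.001]
contact_force: [-2.6, 2.5, -0.9]
width: 0.15
grasp_force: 8.0
```

```bash
python3 -c "
from h import *
s=robot.read_state();print(s['ee_pos'],s['contact_force'],s['width']*93,s['grasp_force'])"
```

```text
[ 0.61405545 -0.10012225  0.12737008] [-2.58671227  2.47972337 -0.90940377] 13.924021744487588 7.997667565941811
```

View pics/c.png

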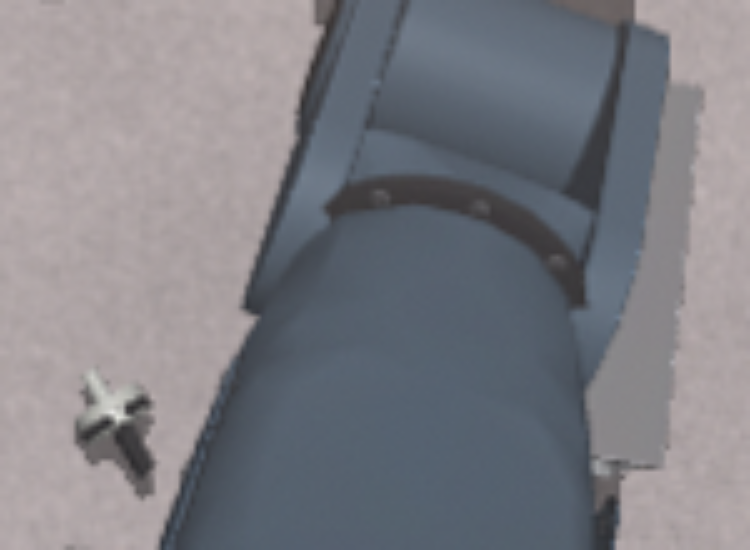

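The view shows the arm covering the box, with car_e still at crop (115,415). The post swung along with the grip, so I release it and lift off.

{"api": "move_arm", "payload": {"increments": [0,0,0,0,0,0,0,0,0,0,0,0,0,0,0,0,0,0,0,0,0,0,0,0,0,0,-0.03,0,0,0,0,0,-0.06,0,0,0,0,0,-0.07,0,0,0,0,0,-0.07,0,0,0], "jaw": 0.0}}

```text
t: 4.15
ee_pos: [0.6151, -0.1024, 0.1997]
tool_rot: [0.758, 0.652, 0.001, 0.002]
contact_force: [-0.3, 0.1, 0.0]
width: 0.503
grasp_force: 0.0
```

```bash
python3 -c "
from h import *
print(go([.548,-.153,.15],np.radians(-8.8)))
c=cam('side'); P=cloud(c);z=P[...,2];x=P[...,0];y=P[...,1];p=c['pixels'].astype(int);b,g,r=p[...,0],p[...,1],p[...,2]
G=(g>1.4*r)&(g>1.4*b)&(y<.0)&(y>-.25)&(x>.4)&(x<.7)&(z>.095)
print(rect(P[G]),G.sum()); m=G&(z>.13); print(P[m].mean(0))
q=(z>.096)&(z<.112)&(y<-.12)&(y>-.19)&(x>.51)&(x<.58)&~G
o=(P[q][:,:2]-[.5364,-.1757]); u=np.array([.153,.988]); w=np.array([.988,-.153]); a=o@u;bb=o@w
for k in range(0,45,6):
  s=(a*1000>k)&(a*1000<k+6)
  if s.sum(): print(k,np.round([bb[s].min(),bb[s].max()],3),s.sum())
cv2.imwrite('pics/d.png',cv2.resize(c['pixels'][190:330,310:500],None,fx=4,fy=4))"
```

```text
[-0.0601, -0.0591, 0.0494, 0.0051, 0.0005, 0.0038]
[ 602.1 -133.1   81.7   42.    88.6] 135
[ 0.60942873 -0.10974462  0.15760374]
0 [-0.024  0.043] 20
6 [-0.007  0.018] 19
12 [-0.006  0.02 ] 17
18 [-0.006  0.019] 17
24 [-0.006  0.02 ] 13
30 [-0.004  0.022] 13
```

View pics/d.png

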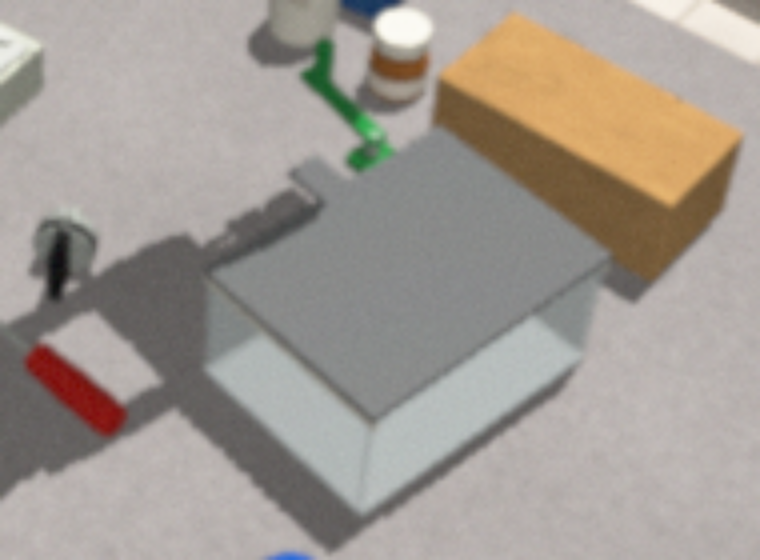

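The view shows the hasp swung clear, at crop (350,100). The tongue is free at (318,178), box y −6 to 20 mm. Next I pinch it.

{"api": "move_arm", "payload": {"increments": [-0.03,-0.03,0.02,0,0,0,-0.0601,-0.0591,0.03,0,0,0,-0.0601,-0.0591,0.0494,0,0,0,-0.0601,-0.0591,0.065,0,0,0,-0.0601,-0.0591,0.08,0,0,0,-0.0601,-0.0591,0.1,0,0,0,-0.0601,-0.0591,0.114,0,0,0,-0.0601,-0.0591,0.114,0,0,0]}}

```text
t: 4.87
ee_pos: [0.5441, -0.1517, 0.0785]
tool_rot: [0.758, 0.652, -0.002, -0.003]
contact_force: [0.0, 0.2, -0.7]
width: 0.499
grasp_force: 0.0
```

{"api": "move_arm", "payload": {"increments": [0,0,0,0,0,0,0,0,0,0,0,0,0,0,0,0,0,0,0,0,0,0,0,0,0,0,0,0,0,0,0,0,0,0,0,0,0,0,0,0,0,0,0,0,0,0,0,0], "jaw": 1, "grip_force": 12}}

```text
t: 5.53
ee_pos: [0.5484, -0.1529, 0.0838]
tool_rot: [0.758, 0.652, 0.001, 0.002]
contact_force: [6.5, -0.3, -0.8]
width: 0.279
grasp_force: 12.0
```

```bash
python3 -c "
from h import *
s=robot.read_state();print(s['ee_pos'],s['contact_force'],s['width']*93,s['grasp_force'])
R=.155+.025
for t in np.arange(.2,1.71,.1): # dx(out), dz(tool down)
  print(round(t,1),np.round([R*(np.cos(t)-1),-R*np.sin(t)],3))"
```

```text
[ 0.54841993 -0.15289375  0.08376644] [ 6.47167964 -0.28200566 -0.7648704 ] 25.931415542261128 11.999821811914444
0.2 [-0.004 -0.036]
0.3 [-0.008 -0.053]
0.4 [-0.014 -0.07 ]
0.5 [-0.022 -0.086]
0.6 [-0.031 -0.102]
0.7 [-0.042 -0.116]
0.8 [-0.055 -0.129]
0.9 [-0.068 -0.141]
1.0 [-0.083 -0.151]
1.1 [-0.098 -0.16 ]
1.2 [-0.115 -0.168]
1.3 [-0.132 -0.173]
1.4 [-0.149 -0.177]
1.5 [-0.167 -0.18 ]
1.6 [-0.185 -0.18 ]
1.7 [-0.203 -0.178]
```

{"api": "move_arm", "payload": {"increments": [-0.001,0.002,-0.018,0,0,0,-0.004,0.003,-0.036,0,0,0,-0.008,0.003,-0.053,0,0,0,-0.014,0.003,-0.07,0,0,0,-0.022,0.003,-0.086,0,0,0,-0.031,0.003,-0.102,0,0,0,-0.042,0.003,-0.116,0,0,0,-0.055,0.003,-0.129,0,0,0]}}

```text
t: 6.2
ee_pos: [0.5402, -0.2073, 0.2123]
tool_rot: [0.758, 0.652, -0.001, -0.001]
contact_force: [-4.1, -0.2, -3.3]
width: 0.279
grasp_force: 12.0
```

```bash
python3 -c "
from h import *
s=robot.read_state();print(s['ee_pos'],s['contact_force'],s['width']*93,s['torque'])
c=cam('side'); cv2.imwrite('pics/e.png',cv2.resize(c['pixels'][130:330,280:500],None,fx=2.5,fy=2.5))"
```

```text
[ 0.54023556 -0.20727638  0.21234761] [-4.13098628 -0.19746756 -3.32801203] 25.954837158651877 [-0.07141695  0.8003012  -0.01558471]
```

View pics/e.png

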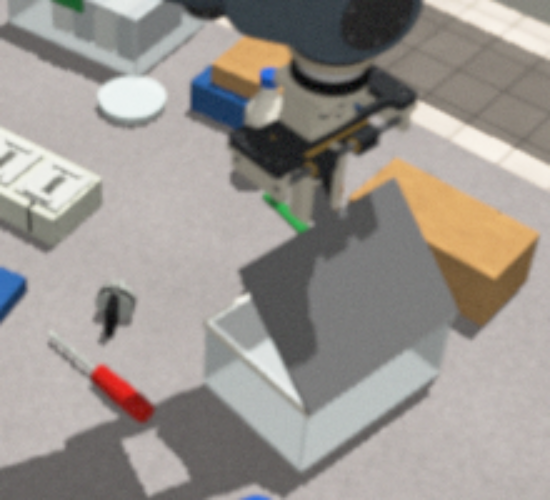

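The lid is about half open and the pinch is pivoting as planned, so I continue the arc.

{"api": "move_arm", "payload": {"increments": [-0.013,-0.002,-0.012,0,0,0,-0.028,-0.002,-0.022,0,0,0,-0.043,-0.002,-0.031,0,0,0,-0.06,-0.002,-0.039,0,0,0,-0.077,-0.002,-0.044,0,0,0,-0.094,-0.002,-0.048,0,0,0,-0.112,-0.002,-0.051,0,0,0,-0.13,-0.002,-0.052,0,0,0]}}

```text
t: 6.92
ee_pos: [0.5205, -0.3364, 0.2637]
tool_rot: [0.758, 0.652, 0.001, 0.0]
contact_force: [9.1, 0.2, -11.2]
width: 0.277
grasp_force: 12.0
```

{"api": "move_arm", "payload": {"increments": [-0.009,0,0,0,0,0,-0.018,0,0.001,0,0,0,-0.022,0,0.002,0,0,0,-0.024,0,0.003,0,0,0,-0.024,0,0.003,0,0,0,-0.024,0,0.003,0,0,0,-0.024,0,0.003,0,0,0,-0.024,0,0.003,0,0,0]}}

```text
t: 7.58
ee_pos: [0.5171, -0.3595, 0.2615]
tool_rot: [0.758, 0.652, 0.0, 0.001]
contact_force: [4.5, -2.2, 4.5]
width: 0.282
grasp_force: 12.0
```

```bash
python3 -c "
from h import *
s=robot.read_state();print(s['ee_pos'],s['contact_force'],s['width']*93,s['joint_pos'])
c=cam('top'); cv2.imwrite('pics/f.png',cv2.resize(c['pixels'][120:280,310:490],None,fx=2.5,fy=2.5))"
```

```text
[ 0.51713385 -0.35948557  0.2614626 ] [ 4.46751845 -2.239084    4.45909265] 26.19403666391739 [-6.81336109e-01  4.60541522e-01  1.38076459e+00 -6.27576646e-05
  1.29843479e+00 -5.32103331e-01]
```

{"api": "move_arm", "payload": {"increments": [0,0,0,0,0,0,0,0,0,0,0,0,0,0,0,0,0,0,0,0,-0.02,0,0,0,0,0,-0.04,0,0,0,0,0,-0.06,0,0,0,0,0,-0.08,0,0,0,0,0,-0.08,0,0,0], "jaw": 0.25}}

```text
t: 8.3
ee_pos: [0.5172, -0.3599, 0.3443]
tool_rot: [0.758, 0.652, 0.0, 0.002]
contact_force: [0.0, -0.5, 0.2]
width: 0.377
grasp_force: 0.0
```

```bash
python3 -c "
from h import *
s=robot.read_state();print(s['ee_pos'],s['contact_force'],s['width']*93)
print(go([.4973,.3127,.18],np.radians(-41)))
c=cam('side'); cv2.imwrite('pics/f.png',cv2.resize(c['pixels'][130:330,280:500],None,fx=2.5,fy=2.5))"
```

```text
[ 0.51715082 -0.35985253  0.34429407] [ 0.0483484  -0.51632708  0.19485666] 35.04931503576515
[0.6625, -0.1204, 0.1622, 0.0043, 0.0013, 0.566]
```

View pics/f.png

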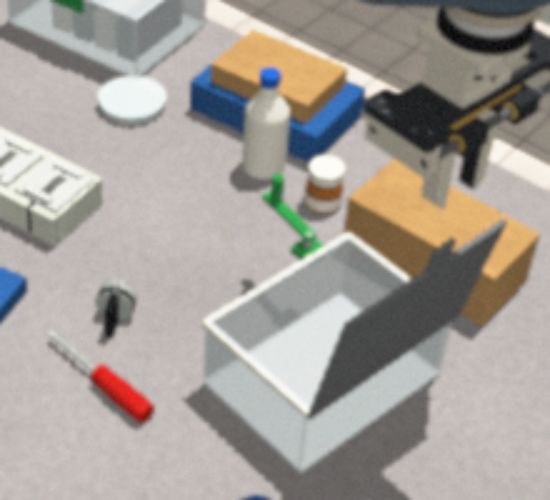

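The lid is leaning open and the hasp is clear. I head to the first carrier.

{"api": "move_arm", "payload": {"increments": [0.33,-0.06,0.06,0,0,0,0.33,-0.06,0.06,0,0,0,0.33,-0.06,0.06,0,0,0,0.33,-0.06,0.06,0,0,0,0.33,-0.06,0.06,0,0,0,0.33,-0.06,0.06,0,0,0,0.33,-0.06,0.06,0,0,0,0.33,-0.06,0.06,0,0,0]}}

```text
t: 9.02
ee_pos: [0.5054, -0.0295, 0.2802]
tool_rot: [0.758, 0.652, -0.001, -0.001]
contact_force: [0.5, 0.2, -0.3]
width: 0.376
grasp_force: 0.0
```

{"api": "move_arm", "payload": {"increments": [0.3,-0.06,0.1,0,0,0.56,0.3,-0.06,0.1,0,0,0.56,0.3,-0.06,0.1,0,0,0.56,0.3,-0.06,0.1,0,0,0.56,0.3,-0.06,0.1,0,0,0.56,0.3,-0.06,0.1,0,0,0.56,0.3,-0.06,0.1,0,0,0.56,0.3,-0.06,0.1,0,0,0.56]}}

```text
t: 9.68
ee_pos: [0.4909, 0.2706, 0.1815]
tool_rot: [0.909, 0.417, -0.001, 0.0]
contact_force: [0.7, -0.5, 0.2]
width: 0.376
grasp_force: 0.0
```

```bash
python3 -c "
from h import *
s=robot.read_state();print(s['ee_pos'],s['contact_force'],s['width']*93)
print(go([.4973,.3127,.073],np.radians(-41)))"
```

```text
[0.490857   0.27063643 0.1814808 ] [ 0.67702668 -0.50127114  0.1801156 ] 34.956773978256834
[0.0364, -0.0224, 0.1084, -0.0009, 0.0024, 0.0061]
```

{"api": "move_arm", "payload": {"increments": [0.0364,-0.0224,0,0,0,0.006,0.0364,-0.0224,0,0,0,0.006,0.0364,-0.0224,0.02,0,0,0.006,0.0364,-0.0224,0.05,0,0,0.006,0.0364,-0.0224,0.08,0,0,0.006,0.0364,-0.0224,0.1,0,0,0.006,0.0364,-0.0224,0.108,0,0,0.006,0.0364,-0.0224,0.108,0,0,0.006]}}

```text
t: 10.35
ee_pos: [0.4976, 0.3104, 0.0732]
tool_rot: [0.91, 0.415, -0.002, 0.0]
contact_force: [0.6, -0.8, 0.8]
width: 0.375
grasp_force: 0.0
```

{"api": "move_arm", "payload": {"increments": [0,0,0,0,0,0,0,0,0,0,0,0,0,0,0,0,0,0,0,0,0,0,0,0,0,0,0,0,0,0,0,0,0,0,0,0,0,0,0,0,0,0,0,0,0,0,0,0], "jaw": 1, "grip_force": 25}}

```text
t: 11.02
ee_pos: [0.4995, 0.312, 0.0764]
tool_rot: [0.91, 0.415, 0.001, -0.0]
contact_force: [-0.8, 4.6, 5.8]
width: 0.109
grasp_force: 25.0
```

```bash
python3 -c "
from h import *
s=robot.read_state();print(s['ee_pos'],s['contact_force'],s['torque'],s['width']*93)
print(np.degrees((Rotation.from_quat(s['tool_rot'])).as_matrix()[:,1]@np.eye(3)), go([.4973,.3127,.073],np.radians(-41)), go([.4973,.3127,.073],np.radians(-84)))"
```

```text
[0.49948995 0.31203413 0.07636064] [-0.76561934  4.57717402  5.77353424] [ 0.74743976  0.35785983 -0.00674384] 10.160161993356718
[ 4.32466063e+01 -3.75837368e+01  1.08445615e-02] [-0.0009, -0.0021, 0.0034, 0.0002, -0.0018, 0.0001] [-0.0009, -0.0021, 0.0034, -0.0005, -0.0018, 0.7506]
```

{"api": "move_arm", "payload": {"increments": [0,0,-0.002,0,0,0.1,0,0,-0.002,0,0,0.2,0,0,-0.002,0,0,0.3,0,0,-0.002,0,0,0.4,0,0,-0.002,0,0,0.5,0,0,-0.002,0,0,0.6,0,0,-0.002,0,0,0.7,0,0,-0.002,0,0,0.75]}}

```text
t: 11.68
ee_pos: [0.4991, 0.3127, 0.0777]
tool_rot: [0.999, 0.05, 0.0, -0.001]
contact_force: [-0.7, 10.3, -1.0]
width: 0.107
grasp_force: 25.1
```

{"api": "move_arm", "payload": {"increments": [0,0,0,0,0,0,0,0,0,0,0,0,0,0,0,0,0,0,0,0,0,0,0,0,0,0,0,0,0,0,0,0,0,0,0,0,0,0,0,0,0,0,0,0,0,0,0,0]}}

```text
t: 12.35
ee_pos: [0.4992, 0.3127, 0.0777]
tool_rot: [0.999, 0.053, 0.0, -0.001]
contact_force: [-1.0, 9.7, -0.8]
width: 0.105
grasp_force: 25.0
```

```bash
cat >> h.py <<'E'
def st():
    s=robot.read_state(); R=Rotation.from_quat(s['tool_rot']).as_matrix()
    print('t',round(s['t'],2),'p',np.round(s['ee_pos'],4),'F',np.round(s['contact_force'],1),'T',np.round(s['torque'],2),'w',round(s['width']*93,1),'yaw',round(np.degrees(np.arctan2(R[1,1],R[0,1])),1)); return s
E
python3 -c "
from h import *
st()
c=cam('side'); cv2.imwrite('pics/g.png',cv2.resize(c['pixels'][140:240,210:330],None,fx=5,fy=5))"
```

```text
t 12.35 p [0.4992 0.3127 0.0777] F [-1.   9.7 -0.8] T [2.12 0.36 0.08] w 9.7 yaw -84.0
```

View pics/g.png

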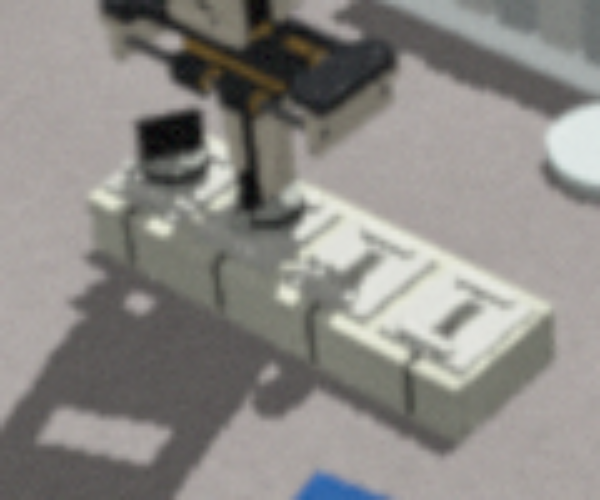

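The view shows the carrier turned in the grip, with its tab along the stand's x. I relieve the side load and start the pull.

{"api": "move_arm", "payload": {"increments": [0,-0.001,0,0,0,0,0,-0.002,0,0,0,0,0,-0.003,0,0,0,0,0,-0.003,-0.001,0,0,0,0,-0.003,-0.0015,0,0,0,0,-0.003,-0.002,0,0,0,0,-0.003,-0.0025,0,0,0,0,-0.003,-0.003,0,0,0]}}

```text
t: 13.07
ee_pos: [0.4987, 0.3142, 0.0804]
tool_rot: [0.999, 0.053, -0.0, 0.0]
contact_force: [1.9, 1.2, -8.7]
width: 0.106
grasp_force: 25.0
```

{"api": "move_arm", "payload": {"increments": [0,0,-0.0003,0,0,0,0,0,-0.0005,0,0,0,0,0,-0.0008,0,0,0,0,0,-0.001,0,0,0,0,0,-0.0013,0,0,0,0,0,-0.0015,0,0,0,0,0,-0.0018,0,0,0,0,0,-0.002,0,0,0]}}

```text
t: 13.73
ee_pos: [0.4986, 0.3143, 0.0825]
tool_rot: [0.999, 0.053, -0.0, 0.0]
contact_force: [2.3, 0.3, -12.5]
width: 0.106
grasp_force: 25.0
```

{"api": "move_arm", "payload": {"increments": [0,0,0,0,0,0,0,0,0,0,0,0,0,0,0,0,0,0,0,0,0,0,0,0,0,0,-0.0002,0,0,0,0,0,-0.0004,0,0,0,0,0,-0.0006,0,0,0,0,0,-0.0006,0,0,0]}}

```text
t: 14.4
ee_pos: [0.4987, 0.3143, 0.0831]
tool_rot: [0.999, 0.053, -0.0, 0.0]
contact_force: [1.4, 0.1, -12.4]
width: 0.102
grasp_force: 25.0
```

{"api": "move_arm", "payload": {"increments": [0,0,-0.0001,0,0,0,0,0,-0.0002,0,0,0,0,0,-0.0003,0,0,0,0,0,-0.0004,0,0,0,0,0,-0.0006,0,0,0,0,0,-0.0007,0,0,0,0,0,-0.0008,0,0,0,0,0,-0.0008,0,0,0]}}

```text
t: 15.07
ee_pos: [0.4987, 0.3143, 0.0839]
tool_rot: [0.999, 0.053, -0.0, 0.0]
contact_force: [0.9, -0.5, -12.8]
width: 0.102
grasp_force: 25.0
```

```bash
python3 -c "
from h import *
s=st();print(s['grasp_force'])
c=cam('side');P=cloud(c);z=P[...,2]
cv2.imwrite('pics/g2.png',cv2.resize(c['pixels'][140:240,210:330],None,fx=5,fy=5))"
```

```text
t 15.07 p [0.4987 0.3143 0.0839] F [  0.9  -0.5 -12.8] T [-0.18 -0.01 -0.04] w 9.5 yaw -84.0
24.979590475559235
```

{"api": "move_arm", "payload": {"increments": [0,0,-0.0001,0,0,0,0,0,-0.0002,0,0,0,0,0,-0.0003,0,0,0,0,0,-0.0004,0,0,0,0,0,-0.0005,0,0,0,0,0,-0.0006,0,0,0,0,0,-0.0006,0,0,0,0,0,-0.0006,0,0,0]}}

```text
t: 15.78
ee_pos: [0.4987, 0.3143, 0.0845]
tool_rot: [0.999, 0.053, -0.0, 0.0]
contact_force: [0.5, -1.3, -13.4]
width: 0.105
grasp_force: 25.0
```

{"api": "move_arm", "payload": {"increments": [0,0,0.0005,0,0,0,0,0,0.001,0,0,0,0,0,0.0015,0,0,0,0,0,0.002,0,0,0,0,0,0.0025,0,0,0,0,0,0.003,0,0,0,0,0,0.0035,0,0,0,0,0,0.0035,0,0,0]}}

```text
t: 16.45
ee_pos: [0.499, 0.3145, 0.0811]
tool_rot: [0.999, 0.053, 0.0, -0.0]
contact_force: [-1.0, 0.4, 0.1]
width: 0.102
grasp_force: 25.0
```

```bash
python3 -c "
from h import *
s=st()
c=cam('side');P=cloud(c)
cv2.imwrite('pics/g2.png',cv2.resize(c['pixels'][130:240,210:340],None,fx=6,fy=5))"
```

```text
t 16.45 p [0.499  0.3145 0.0811] F [-1.   0.4  0.1] T [ 0.04  0.45 -0.01] w 9.5 yaw -84.0
```

View pics/g2.png

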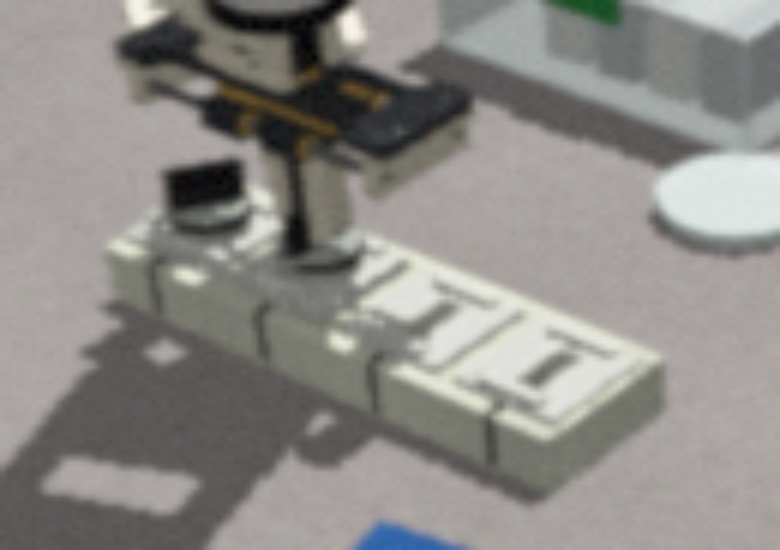

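{"api": "move_arm", "payload": {"increments": [0,0,0.0003,0,0,0,0,0,0.0005,0,0,0,0,0,0.0005,0,0,0,0,0,0.0005,0,0,0,0,0,0.0005,0,0,0,0,0,0.0005,0,0,0,0,0,0.0005,0,0,0,0,0,0.0005,0,0,0]}}

```text
t: 17.17
ee_pos: [0.4988, 0.3144, 0.0806]
tool_rot: [0.999, 0.053, 0.0, -0.0]
contact_force: [0.4, -0.3, -1.6]
width: 0.106
grasp_force: 25.0
```

{"api": "move_arm", "payload": {"increments": [0,0,0,0,0,0,0,0,0,0,0,0,0,0,0,0,0,0,0,0,0,0,0,0,0,0,-0.01,0,0,0,0,0,-0.04,0,0,0,0,0,-0.08,0,0,0,0,0,-0.1,0,0,0], "jaw": 0.25}}

```text
t: 17.83
ee_pos: [0.4998, 0.3149, 0.1853]
tool_rot: [0.999, 0.053, 0.002, -0.001]
contact_force: [-0.0, 0.3, 0.3]
width: 0.374
grasp_force: 0.0
```

```bash
cat > tabs.py <<'E'
from h import *
for n in('side','top'):
    c=cam(n);P=cloud(c);p=c['pixels'].astype(int);z=P[...,2];x=P[...,0];y=P[...,1]
    m=(y>.08)&(y<.48)&(x>.4)&(x<.62)&(z>.075)&(z<.125)&(p[...,2]<80)
    k,l,s,ce=cv2.connectedComponentsWithStats(m.astype(np.uint8))
    for i in range(1,k):
        if s[i,4]>8: q=P[l==i]; print(n,'tab',rect(q),'z',np.round(np.percentile(q[:,2],[50,90]),4),s[i,4])
E
python3 -c "
from h import *
st();print(go([.4893,.3925,.15],np.radians(67)))"; python3 tabs.py
```

```text
t 17.83 p [0.4998 0.3149 0.1853] F [-0.   0.3  0.3] T [ 0.    0.11 -0.03] w 34.8 yaw -84.0
[-0.0024, -0.0782, 0.0354, -0.0026, -0.0036, 0.5068]
side tab [486.7 390.2  16.1  40.   62.3] z [0.0878 0.0972] 80
side tab [497.2 309.4  43.2  11.7   8.6] z [0.0917 0.1009] 83
top tab [496.1 308.   21.2   2.    7.8] z [0.0914 0.1002] 16
```

{"api": "move_arm", "payload": {"increments": [-0.0024,-0.0782,0,0,0,0.1,-0.0024,-0.0782,0,0,0,0.2,-0.0024,-0.0782,0,0,0,0.3,-0.0024,-0.0782,0.02,0,0,0.4,-0.0024,-0.0782,0.0354,0,0,0.5,-0.0024,-0.0782,0.0354,0,0,0.507,-0.0024,-0.0782,0.0354,0,0,0.507,-0.0024,-0.0782,0.0354,0,0,0.507]}}

```text
t: 18.6
ee_pos: [0.4885, 0.392, 0.1459]
tool_rot: [0.98, -0.198, 0.0, -0.0]
contact_force: [0.6, -0.7, -0.0]
width: 0.375
grasp_force: 0.0
```

```bash
python3 -c "
from h import *
print(st()['joint_pos']);print(go([.4895,.3925,.0735],np.radians(67)))"
```

```text
t 18.6 p [0.4885 0.392  0.1459] F [ 0.6 -0.7 -0. ] T [ 0.09  0.15 -0.03] w 34.9 yaw -112.8
[6.01895614e-01 5.64317493e-01 1.51028251e+00 1.14030305e-06
 1.06636919e+00 2.57140775e+00]
[0.0007, -0.0009, 0.0724, -0.0005, -0.0003, 0.0027]
```

{"api": "move_arm", "payload": {"increments": [0,0,0.015,0,0,0,0,0,0.03,0,0,0,0,0,0.045,0,0,0,0,0,0.06,0,0,0,0,-0.001,0.07,0,0,0,0,-0.001,0.072,0,0,0,0,-0.001,0.072,0,0,0,0,-0.001,0.072,0,0,0]}}

```text
t: 19.27
ee_pos: [0.4891, 0.3931, 0.0742]
tool_rot: [0.98, -0.199, 0.0, -0.0]
contact_force: [0.3, 0.6, 0.3]
width: 0.373
grasp_force: 0.0
```

{"api": "move_arm", "payload": {"increments": [0,0,0,0,0,0,0,0,0,0,0,0,0,0,0,0,0,0,0,0,0,0,0,0,0,0,0,0,0,0,0,0,0,0,0,0,0,0,0,0,0,0,0,0,0,0,0,0], "jaw": 1, "grip_force": 25}}

```text
t: 19.93
ee_pos: [0.4888, 0.3933, 0.0735]
tool_rot: [0.98, -0.2, 0.0, -0.001]
contact_force: [0.6, 4.6, 1.8]
width: 0.111
grasp_force: 25.0
```

```bash
python3 -c "
from h import *
st();print(go([.4895,.3925,.0735],np.radians(96)))"
```

```text
t 19.93 p [0.4888 0.3933 0.0735] F [0.6 4.6 1.8] T [0.93 0.04 0.02] w 10.3 yaw -113.0
[0.0009, 0.0004, 0.0, -0.0011, -0.0007, -0.5064]
```

{"api": "move_arm", "payload": {"increments": [0,-0.001,-0.001,0,0,-0.08,0,-0.0015,-0.001,0,0,-0.16,0,-0.0015,-0.001,0,0,-0.24,0,-0.0015,-0.001,0,0,-0.32,0,-0.0015,-0.001,0,0,-0.4,0,-0.0015,-0.001,0,0,-0.47,0,-0.0015,-0.001,0,0,-0.506,0,-0.0015,-0.001,0,0,-0.506]}}

```text
t: 20.6
ee_pos: [0.4887, 0.3936, 0.0736]
tool_rot: [0.999, 0.053, -0.001, 0.001]
contact_force: [0.2, -0.3, -1.3]
width: 0.103
grasp_force: 25.0
```

{"api": "move_arm", "payload": {"increments": [0,0,-0.0003,0,0,0,0,0,-0.0006,0,0,0,0,0,-0.001,0,0,0,0,0,-0.0013,0,0,0,0,0,-0.0016,0,0,0,0,0,-0.002,0,0,0,0,0,-0.002,0,0,0,0,0,-0.002,0,0,0]}}

```text
t: 21.27
ee_pos: [0.4892, 0.3942, 0.0762]
tool_rot: [0.999, 0.052, 0.0, 0.0]
contact_force: [0.5, -0.6, -1.2]
width: 0.106
grasp_force: 25.0
```

```bash
python3 -c "
from h import *
st();print(go([.4895,.3925,.0735],np.radians(96)))"
```

```text
t 21.27 p [0.4892 0.3942 0.0762] F [ 0.5 -0.6 -1.2] T [-0.07  0.14 -0.03] w 9.9 yaw -84.0
[0.0002, 0.0017, 0.0027, 0.0, -0.0, -0.0005]
```

{"api": "move_arm", "payload": {"increments": [0,0,-0.0003,0,0,0,0,0,-0.0006,0,0,0,0,0,-0.001,0,0,0,0,0,-0.0013,0,0,0,0,0,-0.0016,0,0,0,0,0,-0.002,0,0,0,0,0,-0.002,0,0,0,0,0,-0.002,0,0,0]}}

```text
t: 21.93
ee_pos: [0.4892, 0.3942, 0.0782]
tool_rot: [0.999, 0.052, 0.0, 0.0]
contact_force: [-0.3, -0.5, -2.3]
width: 0.106
grasp_force: 25.0
```

{"api": "move_arm", "payload": {"increments": [0,0,-0.0003,0,0,0,0,0,-0.0006,0,0,0,0,0,-0.0009,0,0,0,0,0,-0.0012,0,0,0,0,0,-0.0015,0,0,0,0,0,-0.0015,0,0,0,0,0,-0.0015,0,0,0,0,0,-0.0015,0,0,0]}}

```text
t: 22.6
ee_pos: [0.4891, 0.3942, 0.0797]
tool_rot: [0.999, 0.052, 0.0, 0.0]
contact_force: [0.4, 0.4, -1.6]
width: 0.107
grasp_force: 25.0
```

{"api": "move_arm", "payload": {"increments": [0,0,-0.0003,0,0,0,0,0,-0.0006,0,0,0,0,0,-0.0009,0,0,0,0,0,-0.0012,0,0,0,0,0,-0.0015,0,0,0,0,0,-0.0018,0,0,0,0,0,-0.002,0,0,0,0,0,-0.002,0,0,0]}}

```text
t: 23.27
ee_pos: [0.4892, 0.3942, 0.0818]
tool_rot: [0.999, 0.052, 0.0, -0.0]
contact_force: [-0.6, 0.1, -0.8]
width: 0.103
grasp_force: 25.0
```

{"api": "move_arm", "payload": {"increments": [0,0,-0.0003,0,0,0,0,0,-0.0006,0,0,0,0,0,-0.0009,0,0,0,0,0,-0.0012,0,0,0,0,0,-0.0015,0,0,0,0,0,-0.0018,0,0,0,0,0,-0.002,0,0,0,0,0,-0.002,0,0,0]}}

```text
t: 23.93
ee_pos: [0.4892, 0.3942, 0.0837]
tool_rot: [0.999, 0.052, 0.0, -0.0]
contact_force: [-0.9, 0.3, -2.4]
width: 0.106
grasp_force: 25.0
```

```bash
python3 -c "
from h import *
st()
c=cam('side','h0.png')
cv2.imwrite('pics/h.png',cv2.resize(c['pixels'][130:240,210:340],None,fx=6,fy=5))"
```

```text
t 23.93 p [0.4892 0.3942 0.0837] F [-0.9  0.3 -2.4] T [0.02 0.2  0.03] w 9.9 yaw -84.0
```

View pics/h.png

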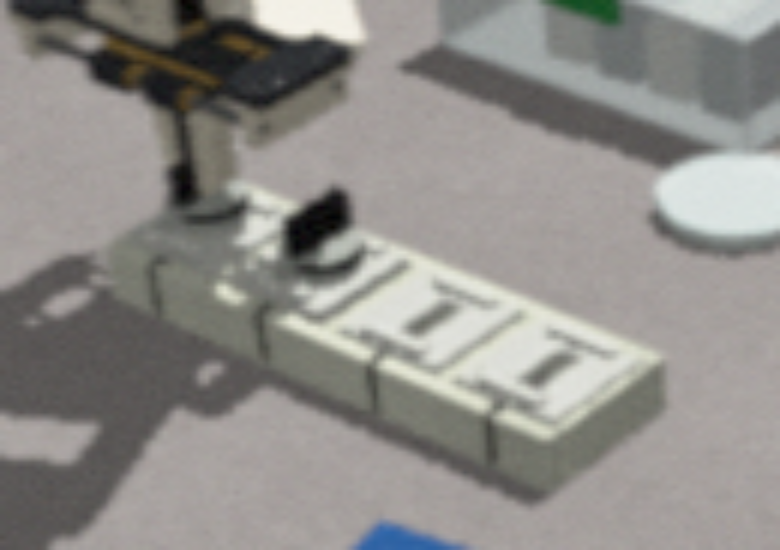

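The carrier at station +120 came up 10 mm with only its own weight on the wrist, so it failed. I lift it out and take it to the box.

{"api": "move_arm", "payload": {"increments": [0,0,-0.02,0,0,0,0,0,-0.04,0,0,0,0,0,-0.06,0,0,0,0,0,-0.09,0,0,0,0,0,-0.12,0,0,0,0,0,-0.15,0,0,0,0,0,-0.18,0,0,0,0,0,-0.18,0,0,0], "grip_force": 40}}

```text
t: 24.65
ee_pos: [0.4908, 0.3954, 0.2702]
tool_rot: [0.999, 0.052, 0.004, -0.002]
contact_force: [0.3, -0.3, -0.9]
width: 0.105
grasp_force: 40.0
```

{"api": "move_arm", "payload": {"increments": [0,0.04,0,0,0,-0.08,0,0.08,0,0,0,-0.16,0,0.12,0,0,0,-0.24,0,0.16,0,0,0,-0.32,0,0.2,0,0,0,-0.4,0,0.24,0,0,0,-0.48,0,0.28,0,0,0,-0.56,0,0.32,0,0,0,-0.64]}}

```text
t: 25.32
ee_pos: [0.5221, 0.074, 0.2633]
tool_rot: [0.931, 0.366, -0.0, -0.0]
contact_force: [0.1, -0.1, -1.1]
width: 0.104
grasp_force: 40.0
```

```bash
python3 -c "
from h import *
st();print(go([.569,-.259,.26],np.radians(-8.8)))"
```

```text
t 25.32 p [0.5221 0.074  0.2633] F [ 0.1 -0.1 -1.1] T [-0.06  0.05  0.03] w 9.7 yaw -47.1
[-0.1922, 0.276, 0.0032, -0.0003, 0.0001, -0.6688]
```

Still holding it (about 1.1 N and 9.7 mm). While the arm carries on, I check car_e from the side camera.

{"api": "move_arm", "payload": {"increments": [-0.024,0.034,0,0,0,-0.084,-0.048,0.069,0,0,0,-0.168,-0.072,0.103,0,0,0,-0.252,-0.096,0.138,0,0,0,-0.336,-0.12,0.172,0,0,0,-0.42,-0.144,0.207,0,0,0,-0.504,-0.168,0.241,0,0,0,-0.588,-0.1922,0.276,0,0,0,-0.669]}}

```text
t: 25.98
ee_pos: [0.5673, -0.2563, 0.2631]
tool_rot: [0.759, 0.651, -0.0, -0.0]
contact_force: [0.7, 0.2, -0.9]
width: 0.103
grasp_force: 40.0
```

```bash
cat > e.py <<'E'
from h import *
for n in('side','top'):
    c=cam(n);P=cloud(c);p=c['pixels'].astype(int);z=P[...,2];x=P[...,0];y=P[...,1];b,g,r=p[...,0],p[...,1],p[...,2]
    m=(z>.012)&(z<.08)&(x>.33)&(x<.55)&(y>-.13)&(y<.09)&(abs(r-b)<40)
    k,l,s,ce=cv2.connectedComponentsWithStats(m.astype(np.uint8))
    for i in range(1,k):
        if s[i,4]<15: continue
        q=l==i; d=q&(r<70)&(z>.02); li=q&(r>110); 
        print(n,'px',np.round(ce[i]),s[i,4],'all',rect(P[q]),'dark',rect(P[d]) if d.sum()>3 else None,np.round(P[d].mean(0),3),d.sum(),'light',np.round(P[li].mean(0),3),'hi',np.round(P[q&(z>.046)].mean(0),3), 'ztop dark',np.round(np.percentile(z[d],90),3) if d.sum() else '')
E
python3 -c "
from h import *
st();print(go([.569,-.259,.06],np.radians(-8.8)))"; python3 e.py
```

```text
t 25.98 p [ 0.5673 -0.2563  0.2631] F [ 0.7  0.2 -0.9] T [-0.03  0.04 -0.05] w 9.6 yaw -8.8
[-0.0024, 0.0022, 0.2031, -0.0005, -0.0002, 0.0001]
side px [326. 250.] 205 all [438.9 -21.3  45.5  64.6  89.8] dark [420.1 -34.2  31.2   9.1  31.8] [ 0.417 -0.036  0.037] 53 light [ 0.443 -0.022  0.033] hi [ 0.438 -0.023  0.05 ] ztop dark 0.044
side px [308. 270.] 31 all [359.2 -28.5  67.2   5.8  84.3] dark None [nan nan nan] 0 light [ 0.359 -0.031  0.015] hi [nan nan nan] ztop dark 
top px [343. 223.] 168 all [438.3 -19.3  43.4  57.9  88.3] dark [427.9 -19.9  40.   32.7   4. ] [ 0.427 -0.026  0.04 ] 43 light [ 0.448 -0.017  0.038] hi [ 0.436 -0.024  0.051] ztop dark 0.046
top px [347. 251.] 51 all [360.5 -32.8  75.8   5.9  85.7] dark None [nan nan nan] 0 light [ 0.36  -0.032  0.016] hi [nan nan nan] ztop dark e.py:9: RuntimeWarning: Mean of empty slice.
  print(n,'px',np.round(ce[i]),s[i,4],'all',rect(P[q]),'dark',rect(P[d]) if d.sum()>3 else None,np.round(P[d].mean(0),3),d.sum(),'light',np.round(P[li].mean(0),3),'hi',np.round(P[q&(z>.046)].mean(0),3), 'ztop dark',np.round(np.percentile(z[d],90),3) if d.sum() else '')
  ret = um.true_divide(
```

{"api": "move_arm", "payload": {"increments": [-0.0024,0.0022,0.03,0,0,0,-0.0024,0.0022,0.06,0,0,0,-0.0024,0.0022,0.09,0,0,0,-0.0024,0.0022,0.12,0,0,0,-0.0024,0.0022,0.15,0,0,0,-0.0024,0.0022,0.18,0,0,0,-0.0024,0.0022,0.2,0,0,0,-0.0024,0.0022,0.209,0,0,0]}}

```text
t: 26.75
ee_pos: [0.5678, -0.2557, 0.0512]
tool_rot: [0.761, 0.649, -0.001, -0.002]
contact_force: [-0.1, 0.5, -1.7]
width: 0.106
grasp_force: 40.0
```

{"api": "move_arm", "payload": {"increments": [0,0,0,0,0,0,0,0,0,0,0,0,0,0,0,0,0,0,0,0,0,0,0,0,0,0,-0.01,0,0,0,0,0,-0.04,0,0,0,0,0,-0.08,0,0,0,0,0,-0.12,0,0,0], "jaw": 0.2}}

```text
t: 27.42
ee_pos: [0.5691, -0.2568, 0.1772]
tool_rot: [0.761, 0.649, -0.0, -0.0]
contact_force: [-0.4, -0.8, 0.6]
width: 0.402
grasp_force: 0.0
```

{"api": "move_arm", "payload": {"increments": [0,0,-0.04,0,0,0,0,0,-0.08,0,0,0,0.03,-0.03,-0.1,0,0,0,0.06,-0.03,-0.1,0,0,0,0.1,-0.03,-0.1,0,0,0,0.14,-0.03,-0.1,0,0,0,0.15,-0.03,-0.1,0,0,0,0.15,-0.03,-0.1,0,0,0]}}

```text
t: 28.08
ee_pos: [0.5636, -0.1017, 0.2763]
tool_rot: [0.76, 0.65, 0.001, 0.001]
contact_force: [-0.1, -0.1, 0.4]
width: 0.403
grasp_force: 0.0
```

```bash
python3 -c "
from h import *
st()
c=cam('side'); s=c['pixels'];c2=cam('top')
cv2.imwrite('pics/i.png',np.vstack([cv2.resize(s[190:310,290:480],None,fx=3,fy=2.5),cv2.resize(c2['pixels'][140:260,310:500],None,fx=3,fy=2.4)]))"; python3 tabs.py
```

```text
t 28.08 p [ 0.5636 -0.1017  0.2763] F [-0.1 -0.1  0.4] T [-0.09  0.1   0.03] w 37.5 yaw -8.8
side tab [497.5 309.4  44.2  11.1   9.2] z [0.0913 0.1014] 80
top tab [498.8 311.5  40.1   8.2   5. ] z [0.0994 0.1037] 69
```

View pics/i.png

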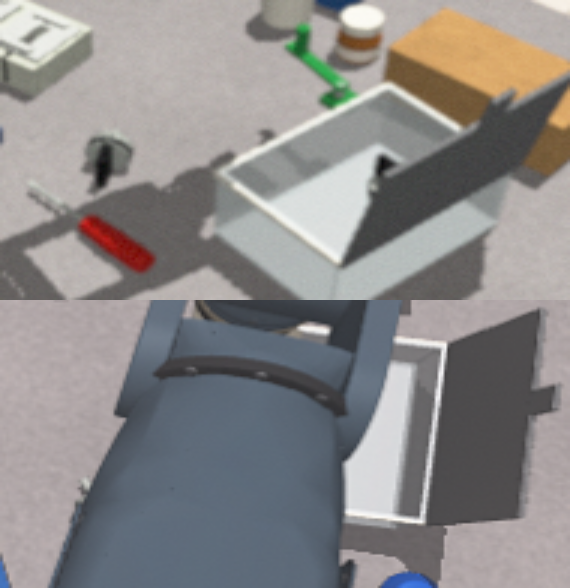

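The failed carrier is in the box, at crop (383,165), with the lid still open. Before leaving the stand alone, I measure how far the pull raised the car1 sleeve.

```bash
python3 - <<'E'
from h import *
R=Rotation.from_euler('z',6,degrees=True).as_matrix()
for n in ('top','side'):
    c=load(n);P=cloud(c);p=c['pixels'].astype(int)
    L=(P-[.502,.273,0])@R   # stand frame
    for y0 in(-.12,-.04,.04,.12):
        q=L-[0,y0,0]; rr=np.hypot(q[...,0],q[...,1])
        m=(rr>.026)&(abs(q[...,0])<.027)&(abs(q[...,1])<.027)&(q[...,2]>.04)&(q[...,2]<.066)
        fl=(rr<.019)&(abs(q[...,1])>.008)&(p[...,2]>90)&(q[...,2]>.06)
        tt=(abs(q[...,0])<.02)&(abs(q[...,1])<.004)&(q[...,2]>.085)
        print(n,y0,'sleeve',np.round(np.percentile(q[...,2][m],[25,50,75]),4),m.sum(),'flange',np.round(np.median(q[...,2][fl]),4) if fl.sum() else '',fl.sum(),'tab',np.round(np.median(q[...,2][tt]),4) if tt.sum() else '')
E
```

```text
top -0.12 sleeve [0.0493 0.051  0.0536] 94 flange  0 tab 
top -0.04 sleeve [0.0493 0.0511 0.0541] 91 flange  0 tab 
top 0.04 sleeve [0.0531 0.0548 0.0573] 75 flange 0.0722 50 tab 0.1019
top 0.12 sleeve [0.0488 0.0505 0.0531] 96 flange  0 tab 
side -0.12 sleeve [0.0472 0.0494 0.0512] 51 flange  0 tab 
side -0.04 sleeve [0.048  0.0499 0.0515] 49 flange  0 tab 
side 0.04 sleeve [0.0514 0.0538 0.0567] 38 flange 0.0708 22 tab 0.0977
side 0.12 sleeve [0.0473 0.0497 0.0537] 48 flange  0 tab
```

The sleeve is raised 4.0 mm, which means the pull was about 11 N. I'll re-grip and pull it a little further, to about 12 N.

```bash
python3 -c "
from h import *
print(go([.495,.2,.22],np.radians(-84)))"
```

```text
[0.2908, -0.1156, 0.0549, 0.0006, -0.0, 1.3075]
```

{"api": "move_arm", "payload": {"increments": [0.04,-0.016,0,0,0,0.1,0.08,-0.032,0,0,0,0.2,0.12,-0.048,0.01,0,0,0.32,0.16,-0.064,0.02,0,0,0.44,0.2,-0.08,0.03,0,0,0.56,0.24,-0.096,0.04,0,0,0.68,0.27,-0.107,0.05,0,0,0.78,0.29,-0.1156,0.055,0,0,0.88]}}

```text
t: 28.95
ee_pos: [0.4953, 0.1987, 0.22]
tool_rot: [0.965, 0.261, 0.0, 0.0]
contact_force: [1.0, 0.1, -0.1]
width: 0.402
grasp_force: 0.0
```

```bash
python3 -c "
from h import *
st();print(go([.4988,.3144,.15],np.radians(-84)))"
```

```text
t 28.95 p [0.4953 0.1987 0.22  ] F [ 1.   0.1 -0.1] T [-0.03  0.07 -0.02] w 37.4 yaw -59.8
[0.0612, -0.0982, 0.07, 0.0002, -0.0006, 0.4224]
```

{"api": "move_arm", "payload": {"increments": [0.02,-0.033,0.01,0,0,0.1,0.04,-0.066,0.02,0,0,0.2,0.0612,-0.0982,0.04,0,0,0.3,0.0612,-0.0982,0.06,0,0,0.4,0.0612,-0.0982,0.07,0,0,0.4224,0.0612,-0.0982,0.07,0,0,0.4224,0.0612,-0.0982,0.07,0,0,0.4224,0.0612,-0.0982,0.07,0,0,0.4224]}}

```text
t: 29.62
ee_pos: [0.4987, 0.3131, 0.1515]
tool_rot: [0.998, 0.057, 0.001, -0.0]
contact_force: [0.3, 0.5, -0.6]
width: 0.4
grasp_force: 0.0
```

```bash
python3 -c "
from h import *
st();print(go([.4988,.3144,.078],np.radians(-84)))"
```

```text
t 29.62 p [0.4987 0.3131 0.1515] F [ 0.3  0.5 -0.6] T [ 0.01  0.16 -0.01] w 37.2 yaw -83.5
[0.0001, -0.0012, 0.0735, -0.0005, -0.0014, 0.0084]
```

{"api": "move_arm", "payload": {"increments": [0,-0.001,0.02,0,0,0.008,0,-0.001,0.04,0,0,0.008,0,-0.001,0.055,0,0,0.008,0,-0.001,0.065,0,0,0.008,0,-0.001,0.072,0,0,0.008,0,-0.001,0.072,0,0,0.008,0,-0.001,0.072,0,0,0.008,0,-0.001,0.072,0,0,0.008]}}

```text
t: 30.28
ee_pos: [0.4982, 0.3153, 0.0793]
tool_rot: [0.999, 0.052, 0.001, -0.0]
contact_force: [-0.1, -0.6, 0.0]
width: 0.403
grasp_force: 0.0
```

{"api": "move_arm", "payload": {"increments": [0,0,0,0,0,0,0,0,0,0,0,0,0,0,0,0,0,0,0,0,0,0,0,0,0,0,0,0,0,0,0,0,0,0,0,0,0,0,0,0,0,0,0,0,0,0,0,0], "jaw": 1, "grip_force": 30}}

```text
t: 30.95
ee_pos: [0.4976, 0.3151, 0.0783]
tool_rot: [0.999, 0.052, 0.0, 0.0]
contact_force: [-0.7, 0.1, 3.0]
width: 0.106
grasp_force: 30.0
```

{"api": "move_arm", "payload": {"increments": [0,0,-0.0004,0,0,0,0,0,-0.0008,0,0,0,0,0,-0.0012,0,0,0,0,0,-0.0016,0,0,0,0,0,-0.002,0,0,0,0,0,-0.0024,0,0,0,0,0,-0.0028,0,0,0,0,0,-0.003,0,0,0]}}

```text
t: 31.62
ee_pos: [0.4976, 0.3152, 0.0812]
tool_rot: [0.999, 0.052, 0.0, -0.0]
contact_force: [-1.1, 0.5, -1.1]
width: 0.104
grasp_force: 30.0
```

{"api": "move_arm", "payload": {"increments": [0,0,-0.0002,0,0,0,0,0,-0.0004,0,0,0,0,0,-0.0006,0,0,0,0,0,-0.0008,0,0,0,0,0,-0.001,0,0,0,0,0,-0.0012,0,0,0,0,0,-0.0014,0,0,0,0,0,-0.0015,0,0,0]}}

```text
t: 32.28
ee_pos: [0.4975, 0.3151, 0.0824]
tool_rot: [0.999, 0.052, -0.0, 0.0]
contact_force: [1.7, -1.0, -6.7]
width: 0.107
grasp_force: 30.0
```

{"api": "move_arm", "payload": {"increments": [0,0,-0.0001,0,0,0,0,0,-0.0002,0,0,0,0,0,-0.0003,0,0,0,0,0,-0.0004,0,0,0,0,0,-0.0005,0,0,0,0,0,-0.0006,0,0,0,0,0,-0.0007,0,0,0,0,0,-0.0008,0,0,0]}}

```text
t: 32.95
ee_pos: [0.4975, 0.3151, 0.0833]
tool_rot: [0.999, 0.052, -0.0, 0.0]
contact_force: [2.7, 1.2, -14.5]
width: 0.104
grasp_force: 30.0
```

```bash
python3 -c "
from h import *
for i in range(6):
    robot.read_camera('side'); print(np.round(robot.read_state()['contact_force'],1),round(robot.read_state()['ee_pos'][2],4))"
```

```text
[  2.5   1.5 -14.3] 0.0834
[  2.6   1.  -14.8] 0.0834
[  3.1   1.7 -14.5] 0.0834
[  2.9   2.2 -13.2] 0.0834
[  2.7   2.6 -14.3] 0.0834
[  2.4   0.5 -14.4] 0.0834
```

The pull reached about 13 N net and the carrier held, so I stop there. I lower it gently and release.

{"api": "move_arm", "payload": {"increments": [0,0,0.0005,0,0,0,0,0,0.001,0,0,0,0,0,0.0016,0,0,0,0,0,0.0022,0,0,0,0,0,0.0028,0,0,0,0,0,0.0034,0,0,0,0,0,0.004,0,0,0,0,0,0.004,0,0,0]}}

```text
t: 33.92
ee_pos: [0.4977, 0.3151, 0.0794]
tool_rot: [0.999, 0.052, 0.0, 0.0]
contact_force: [-0.7, 0.2, -0.8]
width: 0.106
grasp_force: 30.0
```

{"api": "move_arm", "payload": {"increments": [0,0,0,0,0,0,0,0,0,0,0,0,0,0,0,0,0,0,0,0,0,0,0,0,0,0,0,0,0,0,0,0,-0.02,0,0,0,0,0,-0.06,0,0,0,0,0,-0.1,0,0,0], "jaw": 0.25}}

```text
t: 34.58
ee_pos: [0.4968, 0.3147, 0.1798]
tool_rot: [0.999, 0.052, -0.001, 0.001]
contact_force: [1.1, 1.3, 0.5]
width: 0.374
grasp_force: 0.0
```

```bash
python3 -c "
from h import *
st();print(go([.43,.1,.2],np.radians(-45)))"; python3 e.py 2>/dev/null
```

```text
t 34.58 p [0.4968 0.3147 0.1798] F [1.1 1.3 0.5] T [-0.02  0.19  0.  ] w 34.8 yaw -84.0
[-0.0889, 0.2066, -0.0198, 0.0001, 0.003, -0.6808]
side px [326. 250.] 202 all [439.1 -21.5  67.8  43.3   2.8] dark [419.8 -33.5  30.2  11.7  43.9] [ 0.417 -0.036  0.037] 53 light [ 0.448 -0.021  0.036] hi [ 0.435 -0.025  0.052] ztop dark 0.045
side px [308. 270.] 37 all [358.5 -31.3  71.    7.   84.3] dark None [nan nan nan] 0 light [ 0.358 -0.031  0.015] hi [nan nan nan] ztop dark 
top px [343. 223.] 169 all [438.2 -19.3  43.3  58.2  88.5] dark [428.  -19.8  40.4  32.7   3.1] [ 0.428 -0.025  0.038] 31 light [ 0.448 -0.017  0.038] hi [ 0.433 -0.026  0.051] ztop dark 0.045
top px [348. 251.] 53 all [360.4 -32.8  75.5   5.9  86.1] dark None [nan nan nan] 0 light [ 0.36  -0.035  0.016] hi [nan nan nan] ztop dark
```

```bash
python3 - <<'E'
from h import *
for n in('top','side'):
    c=load(n);P=cloud(c);p=c['pixels'].astype(int);z=P[...,2];x=P[...,0];y=P[...,1]
    R=(x>.38)&(x<.48)&(y>-.07)&(y<.03)
    d=R&(p.max(-1)<75)&(z>.036)&(z<.05)
    k,l,s,ce=cv2.connectedComponentsWithStats(d.astype(np.uint8))
    for i in range(1,k):
        if s[i,4]>4:
            q=P[l==i]; e=np.linalg.eigh(np.cov(q[:,:2].T)); v=e[1][:,1]; print(n,s[i,4],ce[i].round(),q.mean(0).round(4),rect(q),np.degrees(np.arctan2(v[1],v[0])).round(1),np.sqrt(e[0]).round(4))
    li=R&(p.min(-1)>110)&(z>.02)&(z<.075); q=P[li]; e=np.linalg.eigh(np.cov(q[:,:2].T)); v=e[1][:,1]
    print(n,'steel',li.sum(),rect(q),q.mean(0).round(3),np.degrees(np.arctan2(v[1],v[0])).round(1))
c=load('top');cv2.imwrite('pics/j.png',cv2.resize(c['pixels'][205:245,325:365],None,fx=14,fy=14,interpolation=cv2.INTER_CUBIC))
E
```

```text
top 5 [346. 221.] [ 0.4454 -0.0296  0.0424] [445.2 -30.1   4.2   6.7  28.4] 131.3 [0.0017 0.0029]
top 5 [340. 225.] [ 0.4346 -0.0112  0.0408] [434.7 -11.    2.2   7.5  42.5] 132.9 [0.0012 0.0029]
top 27 [346. 229.] [ 0.4222 -0.0296  0.0432] [422.  -30.2  27.7   6.9  30.3] -151.2 [0.0021 0.0086]
top steel 85 [442.9 -22.1  48.5  41.2  75.1] [ 0.448 -0.017  0.038] 55.2
side 31 [324. 252.] [ 0.4198 -0.0345  0.0424] [419.4 -34.   29.3   9.2  29.1] -146.7 [0.0029 0.0088]
side steel 37 [450.1 -17.6  44.9  36.2   1.7] [ 0.449 -0.02   0.038] 127.3
```

View pics/j.png

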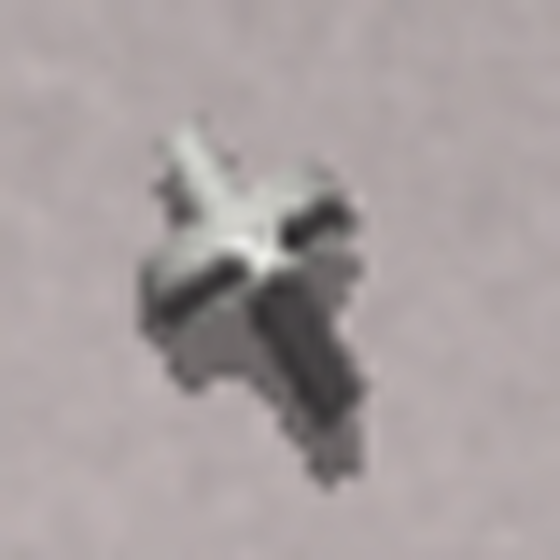

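The close crop shows car_e unmoved, with its tab (255..345, 280..410) on edge, nib up at (258,245) and stem at upper left. The tab centre is (.4215,-.031), along the 30° line. Next I go and pick it.

{"api": "move_arm", "payload": {"increments": [-0.01,0.04,-0.01,0,0,-0.05,-0.02,0.08,-0.02,0,0,-0.1,-0.03,0.12,-0.02,0,0,-0.15,-0.05,0.16,-0.02,0,0,-0.2,-0.065,0.2,-0.02,0,0,-0.25,-0.08,0.24,-0.02,0,0,-0.3,-0.095,0.28,-0.02,0,0,-0.35,-0.11,0.31,-0.02,0,0,-0.4]}}

```text
t: 35.35
ee_pos: [0.4198, -0.0064, 0.1992]
tool_rot: [0.968, 0.251, 0.0, 0.0]
contact_force: [1.0, 0.7, 0.5]
width: 0.375
grasp_force: 0.0
```

```bash
python3 -c "
from h import *
st();print(go([.4198,-.032,.014],np.radians(-60)))"
```

```text
t 35.35 p [ 0.4198 -0.0064  0.1992] F [1.  0.7 0.5] T [-0.03  0.15  0.01] w 34.9 yaw -60.9
[-0.0125, 0.0223, 0.1852, 0.0003, -0.0002, -0.0163]
```

{"api": "move_arm", "payload": {"increments": [-0.0125,0.0223,0.03,0,0,-0.0163,-0.0125,0.0223,0.06,0,0,-0.0163,-0.0125,0.0223,0.09,0,0,-0.0163,-0.0125,0.0223,0.12,0,0,-0.0163,-0.0125,0.0223,0.145,0,0,-0.0163,-0.0125,0.0223,0.165,0,0,-0.0163,-0.0125,0.0223,0.18,0,0,-0.0163,-0.0125,0.0223,0.184,0,0,-0.0163]}}

```text
t: 36.02
ee_pos: [0.419, -0.03, 0.0133]
tool_rot: [0.966, 0.257, -0.002, -0.001]
contact_force: [0.0, -0.7, -0.3]
width: 0.373
grasp_force: 0.0
```

{"api": "move_arm", "payload": {"increments": [0,0,0,0,0,0,0,0,0,0,0,0,0,0,0,0,0,0,0,0,0,0,0,0,0,0,0,0,0,0,0,0,0,0,0,0,0,0,0,0,0,0,0,0,0,0,0,0], "jaw": 1, "grip_force": 40}}

```text
t: 36.68
ee_pos: [0.4209, -0.0303, 0.0162]
tool_rot: [0.966, 0.258, 0.001, 0.0]
contact_force: [-0.1, 0.4, 7.4]
width: 0.105
grasp_force: 40.0
```

{"api": "move_arm", "payload": {"increments": [0,0,-0.02,0,0,0,0,0,-0.05,0,0,0,0,0,-0.08,0,0,0,0,0,-0.11,0,0,0,0,0,-0.14,0,0,0,0,0,-0.18,0,0,0,0,0,-0.21,0,0,0,0,0,-0.21,0,0,0]}}

```text
t: 37.35
ee_pos: [0.4226, -0.0306, 0.231]
tool_rot: [0.966, 0.258, 0.004, 0.002]
contact_force: [0.4, -0.9, 0.2]
width: 0.11
grasp_force: 40.0
```

```bash
python3 -c "
from h import *
st();print(go([.4729,-.2594,.23],np.radians(-8.8)))"
```

```text
t 37.35 p [ 0.4226 -0.0306  0.231 ] F [ 0.4 -0.9  0.2] T [-0.03  0.04  0.05] w 10.2 yaw -60.2
[-0.0703, 0.2235, 0.0019, 0.0088, -0.0039, -0.8962]
```

{"api": "move_arm", "payload": {"increments": [-0.009,0.028,0,0,0,-0.112,-0.018,0.056,0,0,0,-0.224,-0.027,0.084,0,0,0,-0.336,-0.036,0.112,0,0,0,-0.448,-0.045,0.14,0,0,0,-0.56,-0.054,0.168,0,0,0,-0.672,-0.063,0.196,0,0,0,-0.784,-0.0703,0.2235,0,0,0,-0.896]}}

```text
t: 38.02
ee_pos: [0.4703, -0.2605, 0.2248]
tool_rot: [0.758, 0.653, -0.0, -0.0]
contact_force: [0.3, -0.4, -1.8]
width: 0.106
grasp_force: 40.0
```

```bash
python3 - <<'E'
from h import *
s=st();print(go([.4729,-.2594,.035],np.radians(-8.8)))
# check held carrier & box contents from side
c=cam('side');P=cloud(c);p=c['pixels'].astype(int);z=P[...,2]
u=np.array([.153,.988]);w=np.array([.988,-.153]);o=P[...,:2]-[.5246,-.2523];a=o@u;b=o@w
m=(abs(a)<.07)&(abs(b)<.097)&(z>.012)&(z<.09)
k,l,q,ce=cv2.connectedComponentsWithStats(m.astype(np.uint8))
for i in range(1,k):
    if q[i,4]>15: t=l==i; print('in box',ce[i].round(),q[i,4],'out',np.percentile(a[t],[5,95]).round(3),'y',np.percentile(b[t],[5,95]).round(3),'z',np.percentile(z[t],[5,95]).round(3))
m=(np.hypot(P[...,0]-.473,P[...,1]+.25)<.09)&(z>.19)&(z<.30)&(p.max(-1)<90)
print('held dark',m.sum(),z[m].min() if m.sum() else '')
E
```

```text
t 38.02 p [ 0.4703 -0.2605  0.2248] F [ 0.3 -0.4 -1.8] T [-0.1   0.08  0.02] w 9.8 yaw -8.5
[0.0014, 0.0026, 0.1898, -0.0008, -0.0003, 0.0049]
in box [419. 242.] 16 out [0.05  0.069] y [0.095 0.097] z [0.033 0.054]
in box [416. 258.] 64 out [0.007 0.023] y [0.022 0.044] z [0.038 0.074]
held dark 62 0.20732125792741785
```

{"api": "move_arm", "payload": {"increments": [0.0014,0.0026,0.03,0,0,0,0.0014,0.0026,0.06,0,0,0,0.0014,0.0026,0.09,0,0,0,0.0014,0.0026,0.12,0,0,0,0.0014,0.0026,0.15,0,0,0,0.0014,0.0026,0.17,0,0,0,0.0014,0.0026,0.185,0,0,0,0.0014,0.0026,0.19,0,0,0]}}

```text
t: 38.73
ee_pos: [0.472, -0.2571, 0.0328]
tool_rot: [0.759, 0.651, -0.001, -0.002]
contact_force: [1.3, 0.1, -1.1]
width: 0.107
grasp_force: 40.0
```

{"api": "move_arm", "payload": {"increments": [0,0,0,0,0,0,0,0,0,0,0,0,0,0,0,0,0,0,0,0,0,0,0,0,0,0,0,0,0,0,0,0,-0.03,0,0,0,0,0,-0.07,0,0,0,0,0,-0.1,0,0,0], "jaw": 0.4}}

```text
t: 39.4
ee_pos: [0.4737, -0.2582, 0.1381]
tool_rot: [0.759, 0.651, 0.0, 0.001]
contact_force: [1.2, 0.2, 0.3]
width: 0.299
grasp_force: 0.0
```

{"api": "move_arm", "payload": {"increments": [0,0,-0.04,0,0,0,0,0,-0.08,0,0,0,0,0,-0.12,0,0,0,0.02,-0.04,-0.16,0,0,0,0.02,-0.08,-0.2,0,0,0,0.02,-0.11,-0.22,0,0,0,0.02,-0.11,-0.22,0,0,0,0.02,-0.11,-0.22,0,0,0]}}

```text
t: 40.07
ee_pos: [0.3661, -0.2212, 0.3598]
tool_rot: [0.76, 0.65, 0.001, 0.003]
contact_force: [-0.4, -0.2, -0.1]
width: 0.3
grasp_force: 0.0
```

```bash
python3 - <<'E'
from h import *
s=st()
c=cam('side');t=cam('top')
cv2.imwrite('pics/k.png',np.vstack([cv2.resize(c['pixels'][190:310,290:480],None,fx=3,fy=2.5),cv2.resize(t['pixels'][140:260,310:500],None,fx=3,fy=2.4)]))
E
python3 tabs.py
```

```text
t 40.07 p [ 0.3661 -0.2212  0.3598] F [-0.4 -0.2 -0.1] T [-0.05  0.1   0.02] w 27.9 yaw -8.8
side tab [498.1 309.   43.8  14.8   5.2] z [0.0923 0.1026] 78
top tab [498.5 312.8  39.2   8.6   6.2] z [0.1004 0.1041] 75
```

View pics/k.png

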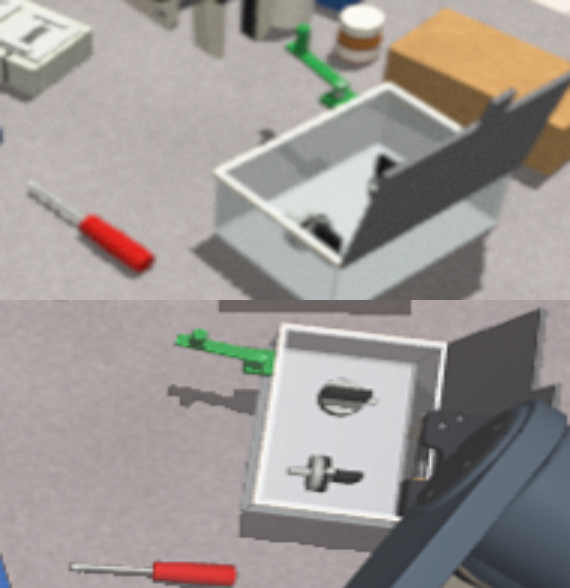

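Both failed carriers are in the box, at crop (345,397) and (325,473), and the stand carrier's pointer is at 6.2° against the stand's 6°. Next I close the lid from behind.

```bash
python3 -c "
from h import *
print(go([.4716,-.398,.36],np.radians(-8.8)))"
```

```text
[-0.1586, 0.1293, -0.0054, -0.0008, -0.0005, -0.0003]
```

{"api": "move_arm", "payload": {"increments": [-0.03,0.025,0,0,0,0,-0.06,0.05,0,0,0,0,-0.09,0.075,0,0,0,0,-0.12,0.1,0,0,0,0,-0.1586,0.1293,0,0,0,0,-0.1586,0.1293,0,0,0,0,-0.1586,0.1293,0,0,0,0,-0.1586,0.1293,0,0,0,0], "jaw": 1, "grip_force": 10}}

```text
t: 40.93
ee_pos: [0.4714, -0.3975, 0.3538]
tool_rot: [0.759, 0.651, -0.0, -0.001]
contact_force: [-0.2, 0.2, -0.7]
width: 0.004
grasp_force: 0.0
```

{"api": "move_arm", "payload": {"increments": [0,0,0.03,0,0,0,0,0,0.06,0,0,0,0,0,0.09,0,0,0,0,0,0.12,0,0,0,0,0,0.135,0,0,0,0,0,0.135,0,0,0,0,0,0.135,0,0,0,0,0,0.135,0,0,0]}}

```text
t: 41.6
ee_pos: [0.4717, -0.3978, 0.2224]
tool_rot: [0.759, 0.651, 0.0, 0.001]
contact_force: [-0.0, 0.4, 0.6]
width: 0.005
grasp_force: 0.0
```

{"api": "move_arm", "payload": {"increments": [0.01,0,0,0,0,0,0.02,0,0,0,0,0,0.03,0,0,0,0,0,0.036,0,0,0,0,0,0.042,0,0,0,0,0,0.048,0,0,0,0,0,0.054,0,0,0,0,0,0.06,0,0,0,0,0]}}

```text
t: 42.27
ee_pos: [0.4806, -0.3381, 0.2205]
tool_rot: [0.759, 0.651, -0.0, 0.0]
contact_force: [0.6, -0.1, 1.1]
width: 0.005
grasp_force: 0.0
```

{"api": "move_arm", "payload": {"increments": [0.006,0,0,0,0,0,0.012,0,0,0,0,0,0.018,0,0,0,0,0,0.024,0,0,0,0,0,0.03,0,0,0,0,0,0.035,0,0,0,0,0,0.035,0,0,0,0,0,0.035,0,0,0,0,0]}}

```text
t: 42.93
ee_pos: [0.4859, -0.3039, 0.2205]
tool_rot: [0.759, 0.651, -0.0, 0.0]
contact_force: [0.3, -0.6, 0.1]
width: 0.008
grasp_force: 0.0
```

```bash
cat > lid.py <<'E'
from h import *
st()
for n in('side','top'):
    c=cam(n);P=cloud(c);p=c['pixels'].astype(int);z=P[...,2];b,g,r=p[...,0],p[...,1],p[...,2]
    o=P[...,:2]-[.5246,-.2523];a=o@[.153,.988];w=o@[.988,-.153]
    m=(abs(a)<.075)&(abs(w)<.1)&(z<.3); print(n,'z over box',np.percentile(z[m],[5,25,50,75,95]).round(3),m.sum())
    G=(g>1.4*r)&(g>1.4*b)&(a>.05)&(a<.25)&(abs(w)<.15)&(z>.095)
    print('hasp px',G.sum(),'out',np.percentile(a[G],[2,98]).round(3),'y',np.percentile(w[G],[2,98]).round(3)) if G.sum() else 0
    h=G&(z>.13); print('post out,y',a[h].mean().round(3),w[h].mean().round(3),h.sum(),'world',P[h].mean(0).round(3)) if h.sum() else 0
E
python3 lid.py
```

```text
t 42.93 p [ 0.4859 -0.3039  0.2205] F [ 0.3 -0.6  0.1] T [-0.06  0.03 -0.02] w 0.7 yaw -8.8
side z over box [0.034 0.119 0.145 0.173 0.236] 3586
hasp px 54 out [0.151 0.173] y [0.058 0.07 ]
post out,y 0.155 0.063 28 world [ 0.611 -0.109  0.144]
top z over box [0.004 0.036 0.148 0.179 0.201] 3698
hasp px 201 out [0.083 0.173] y [0.046 0.072]
post out,y 0.158 0.066 24 world [ 0.614 -0.106  0.148]
```

{"api": "move_arm", "payload": {"increments": [0,0,-0.02,0,0,0,0,0,-0.04,0,0,0,0,0,-0.06,0,0,0,0.04,0.02,-0.06,0,0,0,0.08,0.04,-0.06,0,0,0,0.12,0.06,-0.06,0,0,0,0.16,0.08,-0.06,0,0,0,0.2,0.094,-0.06,0,0,0], "jaw": 0.3}}

```text
t: 43.7
ee_pos: [0.6041, -0.1308, 0.2805]
tool_rot: [0.76, 0.65, 0.0, 0.0]
contact_force: [1.4, -0.5, -0.2]
width: 0.348
grasp_force: 0.0
```

```bash
python3 lid.py; python3 -c "
from h import *
print(go([.612,-.107,.126],np.radians(-8.8)))"
```

```text
t 43.7 p [ 0.6041 -0.1308  0.2805] F [ 1.4 -0.5 -0.2] T [-0.06  0.09  0.04] w 32.3 yaw -8.9
side z over box [0.099 0.103 0.105 0.106 0.109] 3411
hasp px 136 out [0.088 0.17 ] y [0.048 0.071]
post out,y 0.155 0.063 29 world [ 0.611 -0.109  0.143]
top z over box [0.103 0.105 0.106 0.108 0.11 ] 1251
[0.0213, 0.0038, 0.1541, 0.0001, -0.0011, 0.0041]
```

The lid is shut (0.105 m all over). I pinch the post and swing the hasp back.

{"api": "move_arm", "payload": {"increments": [0.0235,0.0055,0.02,0,0,0,0.0235,0.0055,0.04,0,0,0,0.0235,0.0055,0.065,0,0,0,0.0235,0.0055,0.09,0,0,0,0.0235,0.0055,0.115,0,0,0,0.0235,0.0055,0.14,0,0,0,0.0235,0.0055,0.154,0,0,0,0.0235,0.0055,0.154,0,0,0]}}

```text
t: 44.47
ee_pos: [0.6102, -0.1101, 0.1232]
tool_rot: [0.76, 0.65, -0.002, -0.002]
contact_force: [0.7, -0.9, -0.7]
width: 0.35
grasp_force: 0.0
```

{"api": "move_arm", "payload": {"increments": [0,0,0,0,0,0,0,0,0,0,0,0,0,0,0,0,0,0,0,0,0,0,0,0,0,0,0,0,0,0,0,0,0,0,0,0,0,0,0,0,0,0,0,0,0,0,0,0], "jaw": 1, "grip_force": 8}}

```text
t: 45.13
ee_pos: [0.6129, -0.1099, 0.1277]
tool_rot: [0.759, 0.651, 0.001, 0.001]
contact_force: [0.3, -0.5, 7.5]
width: 0.152
grasp_force: 8.0
```

{"api": "move_arm", "payload": {"increments": [-0.0007,-0.0154,0,0,0,0,-0.004,-0.0274,0,0,0,0,-0.0096,-0.0384,0,0,0,0,-0.0173,-0.0481,0,0,0,0,-0.0268,-0.0561,0,0,0,0,-0.0377,-0.062,0,0,0,0,-0.0495,-0.0657,0,0,0,0,-0.0618,-0.0669,0,0,0,0]}}

```text
t: 45.8
ee_pos: [0.5368, -0.1616, 0.127]
tool_rot: [0.759, 0.651, 0.001, 0.001]
contact_force: [12.0, 10.9, 0.5]
width: 0.147
grasp_force: 8.0
```

```bash
python3 lid.py
```

```text
t 45.8 p [ 0.5368 -0.1616  0.127 ] F [12.  10.9  0.5] T [ 1.83 -2.13  0.01] w 13.7 yaw -8.8
side z over box [0.101 0.104 0.106 0.109 0.255] 4449
hasp px 104 out [0.08  0.101] y [-0.019  0.062]
post out,y 0.085 0.0 9 world [ 0.538 -0.169  0.158]
top z over box [0.103 0.105 0.106 0.108 0.11 ] 362
```

{"api": "move_arm", "payload": {"increments": [0,0,0,0,0,0,0,0,0,0,0,0,0,0,0,0,0,0,0,0,0,0,0,0,0,0,-0.02,0,0,0,0,0,-0.06,0,0,0,0,0,-0.1,0,0,0,0,0,-0.13,0,0,0], "jaw": 0.2}}

```text
t: 46.57
ee_pos: [0.5366, -0.1602, 0.2592]
tool_rot: [0.759, 0.651, 0.0, 0.0]
contact_force: [0.8, -0.2, 0.7]
width: 0.402
grasp_force: 0.0
```

{"api": "move_arm", "payload": {"increments": [-0.02,-0.04,-0.02,0,0,0,-0.04,-0.08,-0.04,0,0,0,-0.06,-0.12,-0.06,0,0,0,-0.08,-0.16,-0.06,0,0,0,-0.1,-0.2,-0.06,0,0,0,-0.1,-0.2,-0.06,0,0,0,-0.1,-0.2,-0.06,0,0,0,-0.1,-0.2,-0.06,0,0,0]}}

```text
t: 47.23
ee_pos: [0.3228, -0.2288, 0.3167]
tool_rot: [0.76, 0.65, 0.0, 0.0]
contact_force: [0.1, -0.5, -0.9]
width: 0.401
grasp_force: 0.0
```

```bash
python3 lid.py; python3 tabs.py
```

```text
t 47.23 p [ 0.3228 -0.2288  0.3167] F [ 0.1 -0.5 -0.9] T [-0.05  0.03 -0.01] w 37.3 yaw -8.9
side z over box [0.099 0.103 0.105 0.106 0.109] 3412
hasp px 160 out [0.088 0.103] y [-0.017  0.059]
post out,y 0.095 -0.006 33 world [ 0.534 -0.157  0.142]
top z over box [0.103 0.105 0.106 0.108 0.11 ] 3777
hasp px 175 out [0.084 0.107] y [-0.018  0.072]
post out,y 0.1 -0.003 27 world [ 0.537 -0.153  0.147]
side tab [498.2 310.1  44.3  11.9   9.4] z [0.0921 0.1014] 83
top tab [498.7 311.8  40.1   8.7   8.9] z [0.1003 0.1042] 74
```

```bash
python3 -c "
from h import *
print(robot.finish_job())"
```

```text
the job is handed in; nothing more can be done
None
```

I handed the job in; the lid is shut and the hasp is back over the tongue. Of the two carriers in the stand, the one at +40 mm held about 13 N and is left on its raised sleeve with its pointer on the mark to within about 3°, and the one at +120 mm pulled out and is in the box with the failed carrier from the bench.

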